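# Switch on the guarded output of a light-bar test supply

## Task

The next light bar is soon to go on test, so switch on the supply with the red guard to let it warm up: lift the red guard with the outside of a finger, and while the guard rests on the finger push the toggle lever beneath it over towards the back (on), then draw the finger out so that the guard drops shut over the lever. Grip nothing and force nothing, leave the supply with the yellow guard as it is, and do not shift either supply or anything lying round them.

Things in the scene. Friction and masses are not known exactly. Their poses are not given: they have to be found in the camera images.
- supply_red: bench power supply with the red switch guard: grey case 150 mm deep (x), 100 mm wide (y), black top panel 60 mm above the bench, 2 to 3 kg, loose on rubber feet. Origin: middle of its underside; x runs from its front (display, lamps; faces the robot) to its back. The guard is over the front half of the panel; a dial and two terminals, 17 mm high, 40 mm behind the hinge. Switch this one on
- red_guard (a joint): angle of the red guard: 0 = down over the lever; grows as its front lip rises and swings to the back; stop at 1.35. A light plastic hood (45 g), 52 mm wide, roof 50 mm above the panel, front sloping down to the lip, open underneath, hinged at its rear end. No spring or catch: it drops shut by its own weight from any angle
- red_lip (a point): middle of the front edge of the red guard's lip, 94 mm from the hinge axis. Down, it is 68 mm above the bench and 23 mm in front of the case's front face, with free space under it to the bench, so that a fingertip pointing down and towards the back can go in under it. The lip is 52 mm wide; it ends in a rolled edge 8 mm thick, so that its underside is 4 mm below this point
- red_hinge (a point): middle of the red guard's hinge axis, 68 mm above the bench, 4 mm in front of the middle of the case; the axis runs along the case's y
- red_lever (a joint): angle of the steel toggle lever under the red guard: 0 = off, leaning to the front of the case; 0.48 = on, leaning to the back (hinge); 0.24 = upright. It snaps: past the middle it falls to the nearer end by itself. About 1 N at its tip moves it
- red_tip (a point): top of the red toggle lever, on its axis. The lever is 36 mm long, 7 to 11 mm thick, pivots 55 mm in front of the hinge axis and 65 mm above the bench; its top is about 99 mm above the bench and moves 17 mm from off to on
- supply_yellow: bench power supply with the yellow switch guard: grey case 150 mm deep (x), 100 mm wide (y), black top panel 60 mm above the bench, 2 to 3 kg, loose on rubber feet. Origin: middle of its underside; x runs from its front (display, lamps; faces the robot) to its back. The guard is over the front half of the panel; a dial and two terminals, 17 mm high, 40 mm behind the hinge. Leave it alone
- yellow_guard (a joint): angle of the yellow guard: 0 = down over the lever; grows as its front lip rises and swings to the back; stop at 1.35. A light plastic hood (45 g), 52 mm wide, roof 50 mm above the panel, front sloping down to the lip, open underneath, hinged at its rear end. No spring or catch: it drops shut by its own weight from any angle
- yellow_lip (a point): middle of the front edge of the yellow guard's lip, 94 mm from the hinge axis. Down, it is 68 mm above the bench and 23 mm in front of the case's front face, with free space under it to the bench, so that a fingertip pointing down and towards the back can go in under it. The lip is 52 mm wide; it ends in a rolled edge 8 mm thick, so that its underside is 4 mm below this point
- yellow_hinge (a point): middle of the yellow guard's hinge axis, 68 mm above the bench, 4 mm in front of the middle of the case; the axis runs along the case's y
- yellow_lever (a joint): angle of the steel toggle lever under the yellow guard: 0 = off, leaning to the front of the case; 0.48 = on, leaning to the back (hinge); 0.24 = upright. It snaps: past the middle it falls to the nearer end by itself. About 1 N at its tip moves it
- yellow_tip (a point): top of the yellow toggle lever, on its axis. The lever is 36 mm long, 7 to 11 mm thick, pivots 55 mm in front of the hinge axis and 65 mm above the bench; its top is about 99 mm above the bench and moves 17 mm from off to on
- bar: loose LED light bar lying flat near the front edge of the bench, 36 x 361 x 11 mm, purple-white; its long side is its y axis; the next one to be tested; origin: middle of its underside
- stamp: loose inspection stamp standing upright, wooden grip on a red foot, 26 x 26 x 55 mm; origin: middle of its underside
- flux: loose dropper bottle, white with a black cap, 35 mm across, 99 mm tall, upright; origin: middle of its underside
- loupe: loose black eye loupe, 41 mm across, 30 mm tall; origin: middle of its underside
- tape: loose yellow tape roll lying flat, 63 mm across, 19 mm high; origin: middle of its underside
- tape2: loose blue tape roll lying flat, 61 mm across, 15 mm high; origin: middle of its underside

How it is judged:
By the outcome, as a careful person would: the job done as asked, in the order asked, and still so for the second after the job is handed in, with the robot touching nothing.
It also fails if it takes over 32 s, if anything falls off the work surface, if the arm or the gripper's body presses on something with over 40 N, if the wrist force passes 120 N, or if a joint passes its speed limit or range.

## Robot

A 7-joint arm with a two-finger parallel gripper is mounted at the origin on a cart in front of the work surface, level with it; the furniture and walls round the work are solid. World frame = base frame: x ahead of the robot, y to its left, z up, the work surface at z = 0. Lengths are in mm, angles in rad, forces in N, time in s.
With the tool pointing down it reaches from about 400 to 875 mm from the base axis. Payload 4.4 kg.
Tool frame: the origin (TCP) lies at the very end of the fingers, on their centre line; the grasp point (between the pads) lies 19 mm behind it; z points along the fingers, y is the line along which they close (so a half turn about z gives the same grasp; the last joint's range is limited). The gripper opens to 85 mm and grips with 20 to 120 N. Pads are 22 mm wide; open, the fingers measure 114 mm over their backs; the gripper's body (76 mm by 85 mm) begins 54 mm behind the grasp point. The pads swing forward as they close: fully open they stand 13 mm farther back than shut.
Start: joints at [-1.22, 0.628, 0.038, 1.517, -0.027, 0.996, -0.02], TCP at [263.122, 594.378, 210.713] pointing down, gripper open.
Joint ranges: [-3.06, 3.06], [-0.37, 2.12], [-1.25, 1.32], [0.18, 2.47], [-1.1, 4.24], [0.23, 1.98], [-2.94, 2.94]. Speed limits (rad/s): [2.57, 2.57, 3.14, 3.14, 3.14, 3.14, 3.14].

## Interface

Orientations are given as [roll, pitch, yaw] about the fixed x, y, z axes, in that order (R = Rz(yaw) Ry(pitch) Rx(roll)).
In Python, from cell import ctrl gives the robot as it stands.
- The arm moves only by the tool jog_arm, never from a script. Its argument "plan" is a list of rows, each an object of numbers: "tx", "ty", "tz": the shift along the tool's x, y, z as a fraction of full scale; "wx", "wy", "wz": the turn, a rotation vector about the tool's x, y, z as a fraction of full scale; "claw": the closure, from 0 (fully open) to 1 (shut). In form: [{"tx": .., "ty": .., "tz": .., "wx": .., "wy": .., "wz": .., "claw": ..}, ...]. A call has 1 to 12 rows; each row is the pose to reach, as a shift and turn from the pose commanded when the call began, along the tool's axes at that moment; what a row does not reach only later rows make up. Full scale, the value 1, is 300 mm for a shift and 90 degrees for a turn. A row lasts 1/10 s, in which the tool goes at most 50 mm and 8.59 degrees, less where a joint would pass 70% of its speed; a pose out of reach is approached as far as the arm can. A call with a number of a shift or a turn outside -1 to 1 is refused whole. A call with a gripper value outside its range is refused whole. The fingers move at their own pace and stop on an object; the grip force is fixed at half the most. Time passes only in rows, so rows that repeat a pose let the fingers close. It gives the time, the measured TCP pose, the force, the opening and the grip force at its end, in the units of the state.
- ctrl.read_state(): the state, without advancing time (a new reading comes with each control period).
- ctrl.get_image(name): name is "scene" or "side" or "wrist"; returns a dict with "img" (384x512x3 uint8, red, green, blue), "depth" (384x512 float32, mm along the optical axis (not along the pixel's ray), 0 where there is no reading), "fx", "fy", "cx", "cy" (pixels), "distortion" ([k1, k2, p1, p2, k3] as OpenCV has them; the pictures are not rectified), "position" and "orientation" of the camera in the world; the wrist camera has in their place "hand_eye" (4x4, takes a point from camera to tool coordinates, whose origin is the TCP and whose axes are the flange's). Camera axes: x right, y down, z forward; pixel columns grow to the right and rows downward; lengths in mm; the calibration is good to about 2 mm. A picture is of the moment at which its call begins: read the wrist's pose just before it.
- ctrl.finish_job(): hands the job in; it is judged then, once.
Trained networks look in a picture, given as the dict that the camera call returned (one of the last four; its "shot" number tells which), for a name from the list of things; names that differ only in an ending like _2 or _b are one class to them, and where a whole thing is asked for, a point or a joint stands for the part that bears it (a point fixed in the world has none). Each returns a list of dicts, best first, with "score" (0 to 1); they miss things now and then, are a little off and sometimes report something else, mostly with a low value. They report only what shows in the picture. A call takes as long as a camera call.
- ctrl.trace(picture, thing): "pixels" (384x512 bool, what is visible of it) and "extent" ([centre column, centre row, width, height] in pixels, round what is visible of it).
The state is a dict: "clock": time; "qpos": joint angles; "qd": joint speeds; "tau": joint torques, N m; "eef_pos": TCP position; "tool_rot": TCP orientation; "force": force on the tool from outside, world axes, zero at the start; "torque": the same for the moment, N m; "width": finger opening in mm; "gripper_force": force on a finger pad.
Only numpy, scipy, OpenCV 4.12 (cv2) and the standard library are available. Lean on these libraries where they do the work, as an engineer would, in place of code of your own. Each camera call takes 0.05 s, during which the arm holds its last target. There are 200 camera calls.

## Working session

There is one attempt and no reset: what is moved stays moved. The work goes in short steps, Python scripts to look and compute and a tool call to move; the robot and the scene stay as the last step left them, time stands still between calls to the robot, and variables do not carry over. Pictures are saved under pics/ and viewed, at most 10 in all, crops included, and the job is handed in when it is done.

Besides the shell and the picture viewer there is one more tool, called after "Call:" as name([rows], argument=value, ...), one row to a line, values as JSON. jog_arm: Moves the arm, as the interface text tells. Shift numbers are shares of 300 mm and turn numbers shares of 90 degrees, none past 1 either way. Its arguments: {"type":"object","properties":{"plan":{"type":"array"}},"required":["plan"]}

```bash
mkdir -p pics; cat > h.py <<'E'
import numpy as np, cv2
from cell import ctrl
from scipy.spatial.transform import Rotation as R
def rot(o):
    o=np.array(o,float)
    if o.shape==(3,3): return o
    if o.size==3: return R.from_euler('xyz',o).as_matrix()
    return R.from_quat(o).as_matrix()
def cloud(p,st=None):
    K=np.array([[p['fx'],0,p['cx']],[0,p['fy'],p['cy']],[0,0,1]])
    v,u=np.mgrid[:384,:512]
    n=cv2.undistortPoints(np.stack([u,v],-1).reshape(-1,1,2).astype(np.float64),K,np.array(p['distortion'],float)).reshape(384,512,2)
    d=p['depth'].astype(float)
    c=np.dstack([n[...,0]*d,n[...,1]*d,d])
    if 'hand_eye' in p:
        H=np.array(p['hand_eye']); c=c@H[:3,:3].T+H[:3,3]
        w=c@rot(st['tool_rot']).T+np.array(st['eef_pos'])
    else: w=c@rot(p['orientation']).T+np.array(p['position'])
    w[d<=0]=np.nan
    return w
E
cat > a.py <<'E'
from h import *
s=ctrl.read_state(); print(s)
ims=[]
for c in ['scene','side']:
    p=ctrl.get_image(c); w=cloud(p); np.savez('pics/'+c,w=w)
    print(c,p['position'],p['orientation'])
    ims.append(p['img'])
    cv2.imwrite(f'pics/{c}.png',cv2.cvtColor(p['img'],cv2.COLOR_RGB2BGR))
    for t in ['supply_red','red_guard','red_lip','red_hinge','supply_yellow','yellow_guard','bar','stamp','flux','loupe','tape','tape2']:
        for r in ctrl.trace(p,t)[:1]:
            m=r['pixels']; q=w[m]; q=q[~np.isnan(q[:,0])]
            print(t,round(r['score'],2),np.round(r['extent']), len(q), np.round(np.percentile(q,[2,50,98],axis=0)).tolist() if len(q) else '')
            np.save(f'pics/{c}_{t}.npy',m)
E
python3 a.py
```

```text
{'clock': 0.0, 'qpos': array([-1.21977929,  0.62932227,  0.03844626,  1.51837908, -0.02699547,
        0.99630365, -0.01999118]), 'qd': array([-5.26258735e-05,  1.00263907e-03, -7.27946387e-04, -1.22831588e-03,
       -2.68590178e-04,  4.96939240e-04, -1.28925848e-03]), 'tau': array([-6.42946106e-04, -5.63416672e+01,  1.22619331e+00, -1.93453538e+01,
        1.09924268e-02,  1.04426805e-02, -2.11719384e-05]), 'eef_pos': array([262.86047384, 593.74577631, 209.80113116]), 'tool_rot': array([-3.13969868e+00,  3.03883695e-05,  2.72478320e+00]), 'force': array([-0.14589114,  0.38912656, -1.03921905]), 'torque': array([-0.02654242,  0.0127921 , -0.01383981]), 'gripper_force': 0.0, 'width': 85.08032977263552}
scene [-218.81270295 -842.75391154  783.94781561] [-2.22386074 -0.0083304  -0.844927  ]
supply_red 0.83 [316. 214.  64.  60.] 2464 [[462.0, -405.0, 2.0], [508.0, -375.0, 60.0], [622.0, -306.0, 111.0]]
red_guard 0.84 [305. 208.  39.  33.] 882 [[459.0, -378.0, 55.0], [486.0, -359.0, 91.0], [583.0, -311.0, 112.0]]
red_lip 0.8 [303. 207.  38.  34.] 840 [[459.0, -378.0, 61.0], [484.0, -360.
[... 1591 characters left out ...]
[454.0, -213.0, 64.0], [493.0, -200.0, 90.0], [543.0, -148.0, 113.0]]
bar 0.96 [235. 236.  51.  69.] 963 [[356.0, -447.0, 4.0], [375.0, -324.0, 8.0], [397.0, -134.0, 12.0]]
stamp 0.56 [314. 272.  15.  29.] 233 [[468.0, -551.0, 6.0], [477.0, -543.0, 23.0], [491.0, -528.0, 55.0]]
flux 0.86 [349. 247.  17.  43.] 531 [[556.0, -523.0, 3.0], [568.0, -514.0, 41.0], [634.0, -414.0, 98.0]]
loupe 0.72 [285. 280.  21.  16.] 336 [[404.0, -543.0, 5.0], [419.0, -535.0, 22.0], [437.0, -512.0, 32.0]]
tape 0.71 [286. 279.  22.  20.] 366 [[404.0, -543.0, 3.0], [419.0, -534.0, 21.0], [438.0, -506.0, 32.0]]
tape2 0.71 [286. 279.  22.  20.] 366 [[404.0, -543.0, 3.0], [419.0, -534.0, 21.0], [438.0, -506.0, 32.0]]
```

```bash
cat > b.py <<'E'
from h import *
a=cv2.imread('pics/scene.png')[130:330,130:430]; b=cv2.imread('pics/side.png')[130:330,130:430]
cv2.imwrite('pics/both.png',np.vstack([cv2.resize(a,None,fx=1.5,fy=1.5,interpolation=3),cv2.resize(b,None,fx=1.5,fy=1.5,interpolation=3)]))
for c in ['scene','side']:
    w=np.load(f'pics/{c}.npz')['w']; m=np.load(f'pics/{c}_supply_red.npy')
    q=w[cv2.dilate(m.astype(np.uint8),np.ones((7,7)))>0]; q=q[~np.isnan(q[:,0])]
    t=q[(q[:,2]>52)&(q[:,2]<66)&(q[:,0]>440)&(q[:,0]<660)&(q[:,1]<-280)&(q[:,1]>-430)]
    # panel top only
    print(c,'panel',cv2.minAreaRect(t[:,:2].astype(np.float32)),len(t),np.median(t[:,2]))
    g=q[(q[:,2]>106)&(q[:,2]<118)&(q[:,0]<600)&(q[:,1]<-280)]; print('roof',cv2.minAreaRect(g[:,:2].astype(np.float32)),len(g),np.median(g,0))
    # front face
    f=q[(q[:,2]>15)&(q[:,2]<50)&(q[:,0]<500)&(q[:,1]>-420)&(q[:,1]<-300)]
    for y in range(-420,-300,10):
        k=f[(f[:,1]>y)&(f[:,1]<=y+10)]
        if len(k)>3: print('front',y+5,np.round(np.median(k,0)),len(k))
    s=q[(q[:,2]>15)&(q[:,2]<50)&(q[:,1]<-340)]
    for x in range(480,640,20):
        k=s[(s[:,0]>x)&(s[:,0]<=x+20)]
        if len(k)>3: print('side',x+10,np.round(np.median(k,0)),len(k))
    gg=q[(q[:,2]>64)&(q[:,0]<480)]; 
    print('lip pts',np.round(gg[np.argsort(gg[:,0])[:300:25]]).tolist())
    gm=np.load(f'pics/{c}_red_guard.npy'); gg=w[gm]; gg=gg[~np.isnan(gg[:,0])]
    for z in range(60,116,6):
        k=gg[(gg[:,2]>z)&(gg[:,2]<=z+6)]
        if len(k)>3: print('guard z',z+3,np.round(np.percentile(k,[3,97],axis=0)).tolist(),len(k))
E
python3 b.py
```

```text
scene panel ((548.7472534179688, -353.9228210449219), (102.02558135986328, 180.973876953125), 87.63365936279297) 759 60.08515020034167
roof ((500.6550598144531, -350.74700927734375), (53.31745529174805, 54.3204345703125), 87.39148712158203) 291 [ 498.97670704 -352.06455745  109.64589543]
front -405 [ 492. -400.   33.] 23
front -395 [ 481. -398.   34.] 60
front -385 [ 480. -386.   34.] 33
front -375 [ 480. -375.   34.] 32
front -365 [ 480. -365.   33.] 31
front -355 [ 480. -355.   29.] 25
front -345 [ 480. -345.   28.] 26
front -335 [ 480. -335.   32.] 23
front -325 [ 481. -325.   27.] 25
front -315 [ 481. -316.   33.] 23
front -305 [ 482. -305.   30.] 19
side 490 [ 482. -393.   32.] 115
side 510 [ 509. -401.   33.] 47
side 530 [ 529. -401.   31.] 45
side 550 [ 549. -402.   34.] 41
side 570 [ 571. -403.   32.] 41
side 590 [ 589. -404.   32.] 41
side 610 [ 609. -404.   31.] 38
side 630 [ 624. -405.   32.] 11
lip pts [[456.0, -370.0, 72.0], [459.0, -372.0, 64.0], [462.0, -332.0, 69.0], [465.0, -363.0, 75.0], [468.0, -342.0, 74.0], [470.0, -350.0, 74.0], [471.0, -368.0, 80.0], [472.0, -3
[... 1671 characters left out ...]
0], [472.0, -327.0, 82.0], [473.0, -363.0, 95.0], [474.0, -341.0, 96.0], [475.0, -376.0, 98.0], [476.0, -355.0, 109.0], [478.0, -376.0, 100.0]]
guard z 63 [[484.0, -377.0, 62.0], [566.0, -324.0, 66.0]] 5
guard z 69 [[457.0, -380.0, 66.0], [548.0, -359.0, 72.0]] 77
guard z 75 [[458.0, -379.0, 72.0], [545.0, -332.0, 78.0]] 136
guard z 81 [[469.0, -380.0, 78.0], [543.0, -331.0, 84.0]] 97
guard z 87 [[471.0, -380.0, 84.0], [540.0, -336.0, 90.0]] 84
guard z 93 [[472.0, -380.0, 90.0], [535.0, -331.0, 96.0]] 80
guard z 99 [[473.0, -379.0, 96.0], [532.0, -329.0, 102.0]] 79
guard z 105 [[475.0, -379.0, 102.0], [527.0, -335.0, 108.0]] 74
guard z 111 [[476.0, -378.0, 109.0], [524.0, -329.0, 113.0]] 213
```

View pics/both.png

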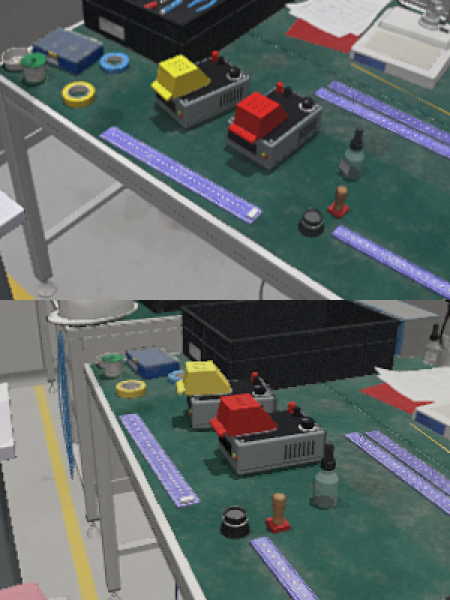

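Call:
jog_arm([
  {"tx": -0.5,"ty": -0.06,"tz": -0.15,"wz": 0.1,"claw": 1},
  {"tx": -0.5,"ty": -0.06,"tz": -0.15,"wz": 0.2,"claw": 1},
  {"tx": -0.98,"ty": -0.23,"tz": -0.3,"wz": 0.2,"claw": 1},
  {"tx": -0.98,"ty": -0.23,"tz": -0.3,"wz": 0.2,"claw": 1},
  {"tx": -0.98,"ty": -0.23,"tz": -0.3,"wz": 0.2,"claw": 1},
  {"tx": -0.98,"ty": -0.23,"tz": -0.3,"wz": 0.2,"claw": 1},
  {"tx": -0.98,"ty": -0.23,"tz": -0.3,"wz": 0.2,"claw": 1},
  {"tx": -0.98,"ty": -0.23,"tz": -0.3,"wz": 0.2,"claw": 1},
])

```text
invalid input at $.plan[0]: expected keys tx, ty, tz, wx, wy, wz, claw
```

```bash
cat > t.py <<'E'
# usage: python3 t.py x,y,z,tilt[,psi] ... -> fractions from the measured pose (tilt = deg of tool z from straight down to the back)
from h import *; import sys
s=ctrl.read_state(); R0=rot(s['tool_rot']); p0=np.array(s['eef_pos'])
print('t',round(s['clock'],2),'p',np.round(p0,1),'q',np.round(s['qpos'],2),'F',np.round(s['force'],1),'w',round(s['width'],1)); print('x,y,z axes',np.round(R0.T,3).tolist())
for a in sys.argv[1:]:
    v=[float(k) for k in a.split(',')]; ps=np.radians(v[4] if len(v)>4 else -2.4); t=np.radians(v[3])
    h=np.array([np.cos(ps),np.sin(ps),0]); u=np.array([0,0,1])
    z=np.sin(t)*h-np.cos(t)*u; y=np.cos(t)*h+np.sin(t)*u; Rt=np.column_stack([np.cross(y,z),y,z])
    print(a,'T',np.round(R0.T@(np.array(v[:3])-p0)/300,3),'W',np.round(R.from_matrix(R0.T@Rt).as_rotvec()/(np.pi/2),3))
E
python3 t.py 640,-20,280,0,20 500,-250,280,0
```

```text
t 1.3 p [263.1 594.4 210.7] q [-1.22  0.63  0.04  1.52 -0.03  1.   -0.02] F [ 0.2 -1.2  0.3] w 85.3
x,y,z axes [[-0.914, 0.405, 0.0], [0.405, 0.914, 0.0], [-0.0, 0.0, -1.0]]
640,-20,280,0,20 T [-1.978 -1.364 -0.231] W [-0.    -0.     0.512]
500,-250,280,0 T [-1.862 -2.254 -0.231] W [-0.    -0.     0.761]
```

Call:
jog_arm([
  {"tx": -0.5,"ty": -0.06,"tz": -0.15,"wx": 0,"wy": 0,"wz": 0.1,"claw": 1},
  {"tx": -0.5,"ty": -0.06,"tz": -0.15,"wx": 0,"wy": 0,"wz": 0.2,"claw": 1},
  {"tx": -0.5,"ty": -0.06,"tz": -0.15,"wx": 0,"wy": 0,"wz": 0.2,"claw": 1},
  {"tx": -0.98,"ty": -0.23,"tz": -0.3,"wx": 0,"wy": 0,"wz": 0.2,"claw": 1},
  {"tx": -0.98,"ty": -0.23,"tz": -0.3,"wx": 0,"wy": 0,"wz": 0.2,"claw": 1},
  {"tx": -0.98,"ty": -0.23,"tz": -0.3,"wx": 0,"wy": 0,"wz": 0.2,"claw": 1},
  {"tx": -0.98,"ty": -0.23,"tz": -0.3,"wx": 0,"wy": 0,"wz": 0.2,"claw": 1},
])

```text
clock: 2.0
eef_pos: [510.0, 406.4, 302.7]
tool_rot: [3.139, 0.005, 2.402]
force: [0.2, -0.5, 0.5]
width: 0.0
gripper_force: 0.0
```

```bash
python3 t.py 640,70,300,0,20 600,-20,300,0 500,-250,280,0
```

```text
t 2.0 p [510.  406.4 302.7] q [-0.8   0.56  0.15  1.39 -0.08  1.2   0.18] F [ 0.2 -0.5  0.5] w 0.0
x,y,z axes [[-0.739, 0.674, -0.005], [0.674, 0.739, 0.003], [0.006, -0.002, -1.0]]
640,70,300,0,20 T [-1.076 -0.537  0.013] W [0.002 0.003 0.307]
600,-20,300,0 T [-1.18  -0.848  0.013] W [0.003 0.002 0.556]
500,-250,280,0 T [-1.45  -1.639  0.079] W [0.003 0.002 0.556]
```

Call:
jog_arm([
  {"tx": -0.98,"ty": -0.43,"tz": 0,"wx": 0,"wy": 0,"wz": 0.1,"claw": 1},
  {"tx": -0.98,"ty": -0.43,"tz": 0,"wx": 0,"wy": 0,"wz": 0.2,"claw": 1},
  {"tx": -0.98,"ty": -0.43,"tz": 0,"wx": 0,"wy": 0,"wz": 0.3,"claw": 1},
  {"tx": -0.98,"ty": -0.43,"tz": 0,"wx": 0,"wy": 0,"wz": 0.3,"claw": 1},
  {"tx": -0.98,"ty": -0.43,"tz": 0,"wx": 0,"wy": 0,"wz": 0.3,"claw": 1},
  {"tx": -0.98,"ty": -0.43,"tz": 0,"wx": 0,"wy": 0,"wz": 0.3,"claw": 1},
  {"tx": -0.98,"ty": -0.43,"tz": 0,"wx": 0,"wy": 0,"wz": 0.3,"claw": 1},
])

```text
clock: 2.7
eef_pos: [638.4, 113.3, 300.8]
tool_rot: [-3.141, 0.004, 1.933]
force: [0.3, -0.6, 0.8]
width: -0.0
gripper_force: 0.0
```

```bash
python3 t.py 580,-100,290,0 450,-320,280,0
```

```text
t 2.7 p [638.4 113.3 300.8] q [-0.39  0.56  0.29  1.4  -0.16  1.2   0.28] F [ 0.3 -0.6  0.8] w -0.0
x,y,z axes [[-0.354, 0.935, -0.004], [0.935, 0.354, -0.0], [0.001, -0.004, -1.0]]
580,-100,290,0 T [-0.596 -0.434  0.038] W [0.    0.002 0.257]
450,-320,280,0 T [-1.128 -1.098  0.074] W [0.    0.002 0.257]
```

Call:
jog_arm([
  {"tx": -0.664,"ty": -0.815,"tz": 0.03,"wx": 0,"wy": 0,"wz": 0.1,"claw": 1},
  {"tx": -0.664,"ty": -0.815,"tz": 0.03,"wx": 0,"wy": 0,"wz": 0.2,"claw": 1},
  {"tx": -0.664,"ty": -0.815,"tz": 0.03,"wx": 0,"wy": 0,"wz": 0.257,"claw": 1},
  {"tx": -0.664,"ty": -0.815,"tz": 0.03,"wx": 0,"wy": 0,"wz": 0.257,"claw": 1},
  {"tx": -0.664,"ty": -0.815,"tz": 0.03,"wx": 0,"wy": 0,"wz": 0.257,"claw": 1},
  {"tx": -0.664,"ty": -0.815,"tz": 0.03,"wx": 0,"wy": 0,"wz": 0.257,"claw": 1},
  {"tx": -0.664,"ty": -0.815,"tz": 0.03,"wx": 0,"wy": 0,"wz": 0.257,"claw": 1},
])

```text
clock: 3.4
eef_pos: [477.1, -159.0, 292.2]
tool_rot: [-3.141, 0.002, 1.528]
force: [0.5, -0.0, -0.2]
width: -0.0
gripper_force: 0.0
```

```bash
python3 t.py 400,-348,150,45 410,-348,140,45 
```

```text
t 3.4 p [ 477.1 -159.   292.2] q [-0.07  0.35  0.46  1.82 -0.18  1.02  0.42] F [ 0.5 -0.  -0.2] w -0.0
x,y,z axes [[0.042, 0.999, -0.002], [0.999, -0.042, -0.001], [-0.001, -0.002, -1.0]]
400,-348,150,45 T [-0.64  -0.23   0.475] W [-0.5    0.001  0.   ]
410,-348,140,45 T [-0.638 -0.196  0.509] W [-0.5    0.001  0.   ]
```

Call:
jog_arm([
  {"tx": -0.2,"ty": -0.1,"tz": 0,"wx": -0.09,"wy": 0,"wz": 0,"claw": 1},
  {"tx": -0.35,"ty": -0.23,"tz": 0.1,"wx": -0.18,"wy": 0,"wz": 0,"claw": 1},
  {"tx": -0.5,"ty": -0.23,"tz": 0.2,"wx": -0.27,"wy": 0,"wz": 0,"claw": 1},
  {"tx": -0.64,"ty": -0.23,"tz": 0.3,"wx": -0.36,"wy": 0,"wz": 0,"claw": 1},
  {"tx": -0.64,"ty": -0.23,"tz": 0.4,"wx": -0.45,"wy": 0,"wz": 0,"claw": 1},
  {"tx": -0.64,"ty": -0.23,"tz": 0.475,"wx": -0.5,"wy": 0,"wz": 0,"claw": 1},
  {"tx": -0.64,"ty": -0.23,"tz": 0.475,"wx": -0.5,"wy": 0,"wz": 0,"claw": 1},
  {"tx": -0.64,"ty": -0.23,"tz": 0.475,"wx": -0.5,"wy": 0,"wz": 0,"claw": 1},
  {"tx": -0.64,"ty": -0.23,"tz": 0.475,"wx": -0.5,"wy": 0,"wz": 0,"claw": 1},
  {"tx": -0.64,"ty": -0.23,"tz": 0.475,"wx": -0.5,"wy": 0,"wz": 0,"claw": 1},
])

```text
clock: 4.4
eef_pos: [407.6, -344.7, 185.7]
tool_rot: [2.497, -0.058, 1.594]
force: [0.8, -1.1, -1.1]
width: -0.1
gripper_force: 0.0
```

```bash
cat > c.py <<'E'
from h import *; import sys
n=sys.argv[1]
s=ctrl.read_state(); im=[]
for c,(r0,c0) in {'scene':(140,230),'side':(140,220)}.items():
    p=ctrl.get_image(c); np.savez('pics/'+c+n,w=cloud(p))
    im.append(cv2.resize(cv2.cvtColor(p['img'],6-2)[r0:r0+120,c0:c0+140],None,fx=2.8,fy=2.8,interpolation=3))
cv2.imwrite(f'pics/v{n}.png',np.hstack(im))
E
python3 t.py 405,-348,91,45 458,-350,38,45; python3 c.py 1
```

```text
t 4.4 p [ 407.6 -344.7  185.7] q [ 1.51  0.56 -0.68  2.24 -1.08  0.25  2.  ] F [ 0.8 -1.1 -1.1] w -0.1
x,y,z axes [[-0.024, 0.998, 0.058], [0.8, -0.016, 0.6], [0.6, 0.06, -0.798]]
405,-348,91,45 T [-0.029 -0.196  0.246] W [-0.091 -0.055  0.007]
458,-350,38,45 T [-0.05  -0.161  0.493] W [-0.091 -0.055  0.007]
```

View pics/v1.png

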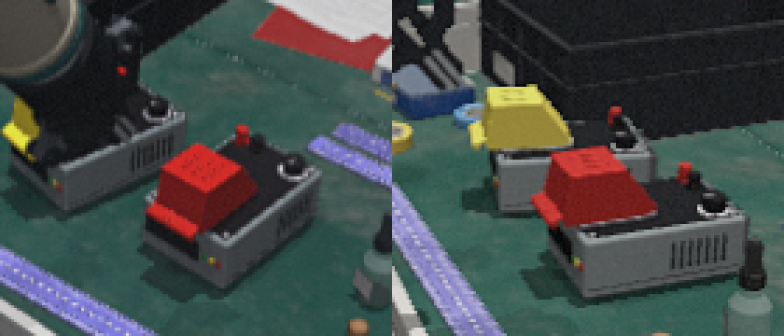

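```bash
cat > fk.py <<'E'
from h import *; from scipy.optimize import least_squares; import itertools
S=[([-1.21977929,.62932227,.03844626,1.51837908,-.02699547,.99630365,-.01999118],[263.1,594.4,210.7],[-3.1397,0,2.7248]),
([-.80,.56,.15,1.39,-.08,1.2,.18],[510,406.4,302.7],[3.139,.005,2.402]),
([-.39,.56,.29,1.40,-.16,1.20,.28],[638.4,113.3,300.8],[-3.141,.004,1.933]),
([-.07,.35,.46,1.82,-.18,1.02,.42],[477.1,-159,292.2],[-3.141,.002,1.528])]
def add(s): S.append((list(s['qpos']),list(s['eef_pos']),list(s['tool_rot'])))
def fk(q,P,sg):
    d1,a1,d3,a3,d5,a5,a7,dt,c1,c7=P
    T=np.eye(3);p=np.zeros(3)
    def t(x,z):
        nonlocal p; p=p+T@np.array([x,0,z])
    def r(ax,a):
        nonlocal T; T=T@R.from_euler(ax,a).as_matrix()
    r('z',sg[0]*q[0]+c1); t(a1,d1); r('y',q[1]); t(a3,d3); r('z',sg[1]*q[2]); r('y',q[3]); t(a5,d5); r('z',sg[2]*q[4]); r('y',q[5]); t(a7,0); r('z',sg[3]*q[6]+c7); t(0,dt)
    return p,T
def fit():
    best=None
    for sg in itertools.product([1,-1],repeat=4):
        def f(P):
            o=[]
            for q,p,e in S:
                a,b=fk(q,P,sg); o+=list((a-p)/5); o+=list(R.from_matrix(rot(e).T@b).as_rotvec()*100)
            return o+list(np.array([P[1],P[3],P[5],P[6]])*.01)
        for c1 in (0,):
          for c7 in (np.pi/2,-np.pi/2,0,np.pi):
            l=least_squares(f,[330,0,400,0,400,0,0,300,c1,c7],max_nfev=60)
            if best is None or l.cost<best[0]: best=(l.cost,l.x,sg)
    return best
if __name__=='__main__':
    add(ctrl.read_state()); c,P,sg=fit(); print(c,np.round(P,2).tolist(),sg); np.savez('fk',P=P,sg=sg)
    for q,p,e in S: print(np.round(fk(q,P,sg)[0]-p,1))
E
python3 fk.py
```

```text
4.110760388397918 [360.79, -30.8, 545.28, 16.25, 382.11, 4.53, -28.08, 369.72, -0.03, 1.54] (-1, -1, -1, -1)
[-6.   0.9 -0.5]
[ 0.2 -0.4 -1.7]
[1.7 0.1 3. ]
[-0.5  0.1 -0.8]
[-0.  -0.5  0. ]
```

```bash
cat > ik.py <<'E'
from fk import *
D=np.load('fk.npz'); P=D['P']; sg=D['sg']
lo=np.array([-3.06,-.37,-1.25,.18,-1.1,.23,-2.94]); hi=np.array([3.06,2.12,1.32,2.47,4.24,1.98,2.94])
rng=np.random.default_rng(0)
def solve(pos,tilt,ps):
    ps=np.radians(ps);t=np.radians(tilt);h=np.array([np.cos(ps),np.sin(ps),0]);u=np.array([0,0,1])
    z=np.sin(t)*h-np.cos(t)*u
    best=(9e9,None)
    def f(q):
        a,b=fk(q,P,sg); return np.r_[(a-pos)/5,(b[:,2]-z)*50, .3*np.maximum(0,.25-np.minimum(q-lo,hi-q))*10]
    for k in range(8):
        q0=np.array([.6,.4,0,2,0,.6,0])+rng.normal(0,.5,7) if k<5 else rng.uniform(lo,hi)
        l=least_squares(f,np.clip(q0,lo+.01,hi-.01),bounds=(lo,hi),max_nfev=40)
        if l.cost<best[0]: best=(l.cost,l.x)
    return best
if __name__=='__main__':
  for tilt in (20,30,38,45):
    for ps in (-2.4,-12,-22):
        o=[]
        for pos in ((405,-348,91),(458,-350,38),(487,-351,84)):
            c,q=solve(np.array(pos),tilt,ps); a,b=fk(q,P,sg); o.append((round(c,2),round(float(np.linalg.norm(a-pos)),1),round(float(np.min(np.minimum(q-lo,hi-q))),2)))
        print(tilt,ps,o, np.round(q,2).tolist())
E
time python3 ik.py
```

```text
20 -2.4 [(np.float64(0.0), 0.0, 0.24), (np.float64(0.0), 0.0, 0.26), (np.float64(0.0), 0.1, 0.25)] [1.39, 0.91, -0.94, 2.01, 1.21, 0.48, -0.27]
20 -12 [(np.float64(0.0), 0.0, 0.25), (np.float64(0.0), 0.0, 0.25), (np.float64(0.0), 0.0, 0.25)] [1.35, 0.88, -0.91, 2.04, 1.34, 0.48, -2.69]
20 -22 [(np.float64(0.0), 0.0, 0.26), (np.float64(0.0), 0.0, 0.25), (np.float64(1.0), 1.6, 0.0)] [0.47, 0.67, 0.19, 2.05, -1.1, 0.23, 0.39]
30 -2.4 [(np.float64(0.07), 0.0, 0.16), (np.float64(0.01), 0.0, 0.21), (np.float64(8.47), 7.0, 0.0)] [0.96, 0.69, -0.26, 2.05, -1.1, 0.23, -1.21]
30 -12 [(np.float64(0.04), 0.0, 0.19), (np.float64(0.0), 0.0, 0.25), (np.float64(0.0), 0.0, 0.23)] [1.49, 0.98, -1.02, 2.14, 1.87, 0.46, 2.33]
30 -22 [(np.float64(0.04), 0.0, 0.16), (np.float64(0.0), 0.0, 0.25), (np.float64(0.0), 0.0, 0.26)] [1.38, 0.91, -0.94, 2.17, 2.02, 0.49, -0.25]
38 -2.4 [(np.float64(0.26), 0.4, 0.08), (np.float64(0.04), 0.0, 0.18), (np.float64(0.23), 0.3, 0.07)] [1.1, 0.75, -0.36, 2.15, 4.12, 0.3, -2.69]
38 -12 [(np.float64(0.06), 0.1, 0.13), (np.float64(1.47), 4.6, 0.04), (np.float64(0.0), 0.0, 0.25)] [0.79, 0.71, -0.02, 2.21, 3.96, 0.48, 0.15]
38 -22 [(np.float64(0.88), 2.2, 0.0), (np.float64(0.02), 0.0, 0.18), (np.float64(0.0), 0.0, 0.22)] [0.72, 0.7, -0.02, 2.25, 3.6, 0.48, -0.27]
45 -2.4 [(np.float64(0.08), 0.1, 0.16), (np.float64(0.0), 0.0, 0.24), (np.float64(0.01), 0.0, 0.22)] [1.21, 0.81, -0.4, 2.2, 4.01, 0.45, 0.62]
45 -12 [(np.float64(0.12), 0.1, 0.09), (np.float64(0.03), 0.0, 0.17), (np.float64(0.01), 0.0, 0.21)] [1.28, 0.84, -0.56, 2.26, 3.45, 0.48, 2.69]
45 -22 [(np.float64(0.27), 0.1, 0.01), (np.float64(0.1), 0.1, 0.1), (np.float64(0.05), 0.1, 0.14)] [1.15, 0.82, -0.5, 2.33, 3.19, 0.64, 0.18]
real	0m43.804s
user	0m42.963s
sys	0m0.165s
```

```bash
cat > sim.py <<'E'
from ik import *
def Rm(tilt,ps,base):
    b=np.radians(base); Rv=np.column_stack([[-np.sin(b),np.cos(b),0],[np.cos(b),np.sin(b),0],[0,0,-1]])
    p=np.radians(ps); ax=np.array([np.sin(p),-np.cos(p),0])  # turns -z towards heading
    return R.from_rotvec(ax*np.radians(tilt)).as_matrix()@Rv
def step(q,pos,Rt):
    def f(x):
        a,b=fk(x,P,sg); return np.r_[(a-pos)/5,R.from_matrix(Rt.T@b).as_rotvec()*40,.02*(x-q)]
    l=least_squares(f,np.clip(q,lo+1e-4,hi-1e-4),bounds=(lo,hi),max_nfev=30); return l.x,l.cost
def run(q,wps,base,verbose=True):
    q=np.array(q); a,b=fk(q,P,sg); pos=a; Rc=b
    for (x,y,z,t,ps) in wps:
        Rt=Rm(t,ps,base); dv=R.from_matrix(Rc.T@Rt).as_rotvec(); n=max(1,int(np.ceil(np.degrees(np.linalg.norm(dv))/4)),int(np.linalg.norm(np.array([x,y,z])-pos)/25))
        for i in range(1,n+1):
            q,c=step(q,pos+(np.array([x,y,z])-pos)*i/n,Rc@R.from_rotvec(dv*i/n).as_matrix())
        pos=np.array([x,y,z]);Rc=Rt
        a,b=fk(q,P,sg); print((x,y,z,t,ps),'q',np.round(q,2).tolist(),'err',round(float(np.linalg.norm(a-pos)),1),round(float(np.degrees(np.linalg.norm(R.from_matrix(Rt.T@b).as_rotvec()))),1))
if __name__=='__main__':
    q=ctrl.read_state()['qpos']
    task=lambda t,p:[(420,-347,120,t,p),(448,-350,35,t,p),(450,-350,60,t,p),(472,-351,85,t,p),(487,-351,85,t,p),(440,-349,60,t,p)]
    for t,p,base in ((30,-12,-12),(40,-12,-12)):
      for via in ([(430,-345,280,0,0),(430,-345,250,25,-110),(430,-345,230,25,-60),(430,-345,200,t,-37)],[(430,-345,280,0,0),(430,-345,220,t,-12)]):
        print('---',t,p,base); run(q,via+task(t,p),base)
E
time python3 sim.py
```

```text
--- 30 -12 -12
(430, -345, 280, 0, 0) q [0.6, 0.41, 0.06, 1.72, -0.03, 1.02, 0.46] err 0.0 0.0
(430, -345, 250, 25, -110) q [0.19, 0.45, 0.25, 1.87, 0.45, 0.85, -0.1] err 0.0 0.0
(430, -345, 230, 25, -60) q [0.5, 0.34, 0.06, 2.17, 0.64, 0.29, -0.24] err 0.0 0.0
(430, -345, 200, 30, -37) q [1.25, 0.46, -0.66, 2.26, 1.7, 0.23, -1.14] err 0.0 0.0
(420, -347, 120, 30, -12) q [1.56, 0.78, -0.89, 2.25, 1.91, 0.23, -1.12] err 0.0 0.0
(448, -350, 35, 30, -12) q [1.47, 0.99, -0.86, 2.2, 2.24, 0.38, -1.39] err 0.0 0.0
(450, -350, 60, 30, -12) q [1.46, 0.92, -0.84, 2.19, 2.17, 0.32, -1.36] err 0.0 0.0
(472, -351, 85, 30, -12) q [1.4, 0.86, -0.81, 2.16, 2.03, 0.26, -1.28] err 0.0 0.0
(487, -351, 85, 30, -12) q [1.36, 0.86, -0.79, 2.13, 2.0, 0.26, -1.27] err 0.0 0.0
(440, -349, 60, 30, -12) q [1.47, 0.92, -0.83, 2.21, 2.21, 0.31, -1.39] err 0.0 0.0
--- 30 -12 -12
(430, -345, 280, 0, 0) q [0.6, 0.41, 0.06, 1.72, -0.03, 1.02, 0.46] err 0.0 0.0
(430, -345, 220, 30, -12) q [1.02, 0.37, -0.27, 2.22, -0.99, 0.23, 1.51] err 0.0 0.0
(420, -347, 120, 30, -12) q [1.0, 0.56, -0.22, 2.18, -1.1, 0.23, 1.7] er
[... 1300 characters left out ...]
80, 0, 0) q [0.6, 0.41, 0.06, 1.72, -0.03, 1.02, 0.46] err 0.0 0.0
(430, -345, 220, 40, -12) q [1.37, 0.43, -0.6, 2.23, -1.1, 0.23, 1.73] err 7.3 6.1
(420, -347, 120, 40, -12) q [1.35, 0.65, -0.53, 2.18, -1.1, 0.23, 1.87] err 14.6 12.7
(448, -350, 35, 40, -12) q [1.27, 0.84, -0.46, 2.06, -1.1, 0.23, 1.93] err 18.2 17.1
(450, -350, 60, 40, -12) q [1.25, 0.78, -0.46, 2.08, -1.1, 0.23, 1.88] err 17.1 15.9
(472, -351, 85, 40, -12) q [1.17, 0.73, -0.43, 2.07, -1.1, 0.23, 1.8] err 15.4 14.4
(487, -351, 85, 40, -12) q [1.12, 0.73, -0.4, 2.05, -1.1, 0.23, 1.77] err 15.1 14.3
(440, -349, 60, 40, -12) q [1.28, 0.78, -0.48, 2.1, -1.1, 0.23, 1.91] err 17.3 16.0
real	0m14.098s
user	0m14.142s
sys	0m0.266s
```

```bash
cat > t.py <<'E'
# python3 t.py x,y,z,tilt,heading ... -> fractions from the measured pose
from h import *; import sys
def Rm(tilt,ps,base=-12):
    b=np.radians(base); Rv=np.column_stack([[-np.sin(b),np.cos(b),0],[np.cos(b),np.sin(b),0],[0,0,-1]])
    p=np.radians(ps); return R.from_rotvec(np.array([np.sin(p),-np.cos(p),0])*np.radians(tilt)).as_matrix()@Rv
s=ctrl.read_state(); R0=rot(s['tool_rot']); p0=np.array(s['eef_pos'])
print('t',round(s['clock'],2),'p',np.round(p0,1),'q',np.round(s['qpos'],2),'F',np.round(s['force'],1),'w',round(s['width'],1),'toolz',np.round(R0[:,2],3),'y',np.round(R0[:,1],3))
for a in sys.argv[1:]:
    v=[float(k) for k in a.split(',')]; Rt=Rm(v[3],v[4])
    print(a,'T',np.round(R0.T@(np.array(v[:3])-p0)/300,3),'W',np.round(R.from_matrix(R0.T@Rt).as_rotvec()/(np.pi/2),3))
E
python3 t.py 430,-345,280,0,0 430,-345,250,25,-110 430,-345,230,25,-60
```

```text
t 4.5 p [ 399.1 -354.3  180.9] q [ 1.53  0.56 -0.67  2.24 -1.08  0.25  2.  ] F [0.2 0.6 0.3] w -0.1 toolz [ 0.596  0.049 -0.802] y [ 0.803 -0.04   0.594]
430,-345,280,0,0 T [ 0.052  0.278 -0.202] W [ 0.4   -0.081  0.114]
430,-345,250,25,-110 T [ 0.046  0.218 -0.122] W [ 0.459 -0.343  0.029]
430,-345,230,25,-60 T [ 0.042  0.179 -0.068] W [ 0.231 -0.291  0.035]
```

Call:
jog_arm([
  {"tx": 0.052,"ty": 0.278,"tz": -0.202,"wx": 0.4,"wy": -0.081,"wz": 0.114,"claw": 1},
  {"tx": 0.052,"ty": 0.278,"tz": -0.202,"wx": 0.4,"wy": -0.081,"wz": 0.114,"claw": 1},
  {"tx": 0.052,"ty": 0.278,"tz": -0.202,"wx": 0.4,"wy": -0.081,"wz": 0.114,"claw": 1},
  {"tx": 0.052,"ty": 0.278,"tz": -0.202,"wx": 0.4,"wy": -0.081,"wz": 0.114,"claw": 1},
  {"tx": 0.052,"ty": 0.278,"tz": -0.202,"wx": 0.4,"wy": -0.081,"wz": 0.114,"claw": 1},
  {"tx": 0.052,"ty": 0.278,"tz": -0.202,"wx": 0.4,"wy": -0.081,"wz": 0.114,"claw": 1},
  {"tx": 0.046,"ty": 0.218,"tz": -0.122,"wx": 0.459,"wy": -0.343,"wz": 0.029,"claw": 1},
  {"tx": 0.046,"ty": 0.218,"tz": -0.122,"wx": 0.459,"wy": -0.343,"wz": 0.029,"claw": 1},
  {"tx": 0.046,"ty": 0.218,"tz": -0.122,"wx": 0.459,"wy": -0.343,"wz": 0.029,"claw": 1},
  {"tx": 0.046,"ty": 0.218,"tz": -0.122,"wx": 0.459,"wy": -0.343,"wz": 0.029,"claw": 1},
  {"tx": 0.046,"ty": 0.218,"tz": -0.122,"wx": 0.459,"wy": -0.343,"wz": 0.029,"claw": 1},
])

```text
clock: 5.6
eef_pos: [440.4, -329.4, 252.5]
tool_rot: [-3.079, 0.434, 1.407]
force: [-0.2, 0.5, 0.9]
width: -0.0
gripper_force: 0.0
```

```bash
python3 t.py  430,-345,250,25,-110 430,-345,230,25,-60 430,-345,200,40,-37 425,-345,170,40,-12
```

```text
t 5.6 p [ 440.4 -329.4  252.5] q [-0.    0.47  0.44  1.88  0.34  0.83 -0.02] F [-0.2  0.5  0.9] w -0.0 toolz [-0.13  -0.404 -0.905] y [ 0.98  -0.189 -0.057]
430,-345,250,25,-110 T [-0.048 -0.024  0.033] W [0.01  0.003 0.018]
430,-345,230,25,-60 T [-0.02  -0.02   0.093] W [-0.21   0.066  0.065]
430,-345,200,40,-37 T [ 0.022 -0.014  0.184] W [-0.421  0.074  0.111]
425,-345,170,40,-12 T [ 0.062 -0.025  0.277] W [-0.47   0.26   0.116]
```

Call:
jog_arm([
  {"tx": -0.02,"ty": -0.02,"tz": 0.093,"wx": -0.1,"wy": 0.03,"wz": 0.03,"claw": 1},
  {"tx": -0.02,"ty": -0.02,"tz": 0.093,"wx": -0.21,"wy": 0.066,"wz": 0.065,"claw": 1},
  {"tx": -0.02,"ty": -0.02,"tz": 0.093,"wx": -0.21,"wy": 0.066,"wz": 0.065,"claw": 1},
  {"tx": -0.02,"ty": -0.02,"tz": 0.093,"wx": -0.21,"wy": 0.066,"wz": 0.065,"claw": 1},
  {"tx": 0.022,"ty": -0.014,"tz": 0.184,"wx": -0.421,"wy": 0.074,"wz": 0.111,"claw": 1},
  {"tx": 0.022,"ty": -0.014,"tz": 0.184,"wx": -0.421,"wy": 0.074,"wz": 0.111,"claw": 1},
  {"tx": 0.022,"ty": -0.014,"tz": 0.184,"wx": -0.421,"wy": 0.074,"wz": 0.111,"claw": 1},
  {"tx": 0.022,"ty": -0.014,"tz": 0.184,"wx": -0.421,"wy": 0.074,"wz": 0.111,"claw": 1},
  {"tx": 0.022,"ty": -0.014,"tz": 0.184,"wx": -0.421,"wy": 0.074,"wz": 0.111,"claw": 1},
])

```text
clock: 6.5
eef_pos: [407.5, -370.2, 206.5]
tool_rot: [2.765, 0.379, 1.256]
force: [-0.0, -0.4, 0.2]
width: 0.2
gripper_force: 0.0
```

```bash
python3 t.py 430,-345,200,40,-37 420,-345,170,40,-12 400,-340,110,40,-12
```

```text
t 6.5 p [ 407.5 -370.2  206.5] q [ 0.51  0.35 -0.01  2.29  1.41  0.28 -1.08] F [-0.  -0.4  0.2] w 0.2 toolz [ 0.244 -0.441 -0.864] y [ 0.926 -0.158  0.342]
430,-345,200,40,-37 T [ 0.104  0.049 -0.   ] W [-0.176  0.061  0.026]
420,-345,170,40,-12 T [ 0.131 -0.016  0.078] W [-0.214  0.242  0.067]
400,-340,110,40,-12 T [ 0.201 -0.149  0.227] W [-0.214  0.242  0.067]
```

Call:
jog_arm([
  {"tx": 0.104,"ty": 0.049,"tz": 0,"wx": -0.176,"wy": 0.061,"wz": 0.026,"claw": 1},
  {"tx": 0.104,"ty": 0.049,"tz": 0,"wx": -0.176,"wy": 0.061,"wz": 0.026,"claw": 1},
  {"tx": 0.104,"ty": 0.049,"tz": 0,"wx": -0.176,"wy": 0.061,"wz": 0.026,"claw": 1},
  {"tx": 0.104,"ty": 0.049,"tz": 0,"wx": -0.176,"wy": 0.061,"wz": 0.026,"claw": 1},
  {"tx": 0.131,"ty": -0.016,"tz": 0.078,"wx": -0.214,"wy": 0.242,"wz": 0.067,"claw": 1},
  {"tx": 0.131,"ty": -0.016,"tz": 0.078,"wx": -0.214,"wy": 0.242,"wz": 0.067,"claw": 1},
  {"tx": 0.131,"ty": -0.016,"tz": 0.078,"wx": -0.214,"wy": 0.242,"wz": 0.067,"claw": 1},
  {"tx": 0.131,"ty": -0.016,"tz": 0.078,"wx": -0.214,"wy": 0.242,"wz": 0.067,"claw": 1},
  {"tx": 0.131,"ty": -0.016,"tz": 0.078,"wx": -0.214,"wy": 0.242,"wz": 0.067,"claw": 1},
  {"tx": 0.131,"ty": -0.016,"tz": 0.078,"wx": -0.214,"wy": 0.242,"wz": 0.067,"claw": 1},
])

```text
clock: 7.5
eef_pos: [418.1, -347.0, 169.2]
tool_rot: [2.445, -0.002, 1.355]
force: [-0.3, 0.3, 1.0]
width: 0.1
gripper_force: 0.0
```

```bash
python3 t.py 420,-345,170,40,-12 400,-340,100,40,-12
```

```text
t 7.5 p [ 418.1 -347.   169.2] q [ 1.54  0.64 -0.89  2.41  2.94  0.29 -2.25] F [-0.3  0.3  1. ] w 0.1 toolz [ 0.627 -0.136 -0.767] y [ 0.749 -0.166  0.641]
420,-345,170,40,-12 T [0.008 0.005 0.001] W [-0.001  0.001 -0.004]
400,-340,100,40,-12 T [ 0.009 -0.197  0.136] W [-0.001  0.001 -0.004]
```

```bash
python3 t.py 412,-342,81,40,-12
```

```text
t 7.5 p [ 418.1 -347.   169.2] q [ 1.54  0.64 -0.89  2.41  2.94  0.29 -2.25] F [-0.3  0.3  1. ] w 0.1 toolz [ 0.627 -0.136 -0.767] y [ 0.749 -0.166  0.641]
412,-342,81,40,-12 T [ 0.011 -0.207  0.211] W [-0.001  0.001 -0.004]
```

Call:
jog_arm([
  {"tx": 0.01,"ty": -0.207,"tz": 0.211,"wx": 0,"wy": 0,"wz": 0,"claw": 1},
  {"tx": 0.011,"ty": -0.207,"tz": 0.211,"wx": 0,"wy": 0,"wz": 0,"claw": 1},
  {"tx": 0.011,"ty": -0.207,"tz": 0.211,"wx": 0,"wy": 0,"wz": 0,"claw": 1},
  {"tx": 0.011,"ty": -0.207,"tz": 0.211,"wx": 0,"wy": 0,"wz": 0,"claw": 1},
])

```text
clock: 7.9
eef_pos: [416.1, -339.5, 79.1]
tool_rot: [2.453, -0.005, 1.369]
force: [0.2, 0.2, -0.8]
width: -0.0
gripper_force: 0.0
```

```bash
cat >> c.py <<'E'
R0=rot(s['tool_rot'])
for c in ('scene','side'):
    w=np.load(f'pics/{c}{n}.npz')['w'].reshape(-1,3); w=w[~np.isnan(w[:,0])]
    t=(w-np.array(s['eef_pos']))@R0
    m=(abs(t[:,0])<30)&(abs(t[:,1])<45)&(t[:,2]>-60)&(t[:,2]<8)&(w[:,2]>25)&(w[:,0]<452)
    for z in range(-60,8,8):
        k=t[m&(t[:,2]>z)&(t[:,2]<=z+8)]
        if len(k)>2: print(c,z+4,len(k),np.round(np.percentile(k,[2,98],axis=0)[:,:2],1).tolist())
E
python3 t.py 451,-350,35,40,-12; python3 c.py 2
```

```text
t 7.9 p [ 416.1 -339.5   79.1] q [ 1.57  0.99 -1.03  2.47  2.61  0.62 -1.76] F [ 0.2  0.2 -0.8] w -0.0 toolz [ 0.623 -0.124 -0.772] y [ 0.756 -0.158  0.635]
451,-350,35,40,-12 T [-0.012  0.     0.19 ] W [-0.006 -0.005  0.001]
scene -56 23 [[-12.2, -5.9], [10.8, 14.3]]
scene -48 25 [[-10.5, -12.9], [-2.3, 13.5]]
scene -40 23 [[-11.4, -12.5], [-4.2, 11.6]]
scene -32 19 [[-11.5, -9.6], [-3.6, 10.8]]
scene -24 10 [[-10.4, -11.6], [-2.5, 9.2]]
side -56 40 [[-14.1, -11.2], [3.7, 14.4]]
side -48 40 [[-13.4, -10.6], [2.3, 14.5]]
side -40 37 [[-12.5, -10.8], [-0.8, 14.9]]
side -32 33 [[-13.1, -9.4], [-2.9, 13.4]]
side -24 9 [[-12.7, -4.6], [-0.5, 7.8]]
```

View pics/v2.png

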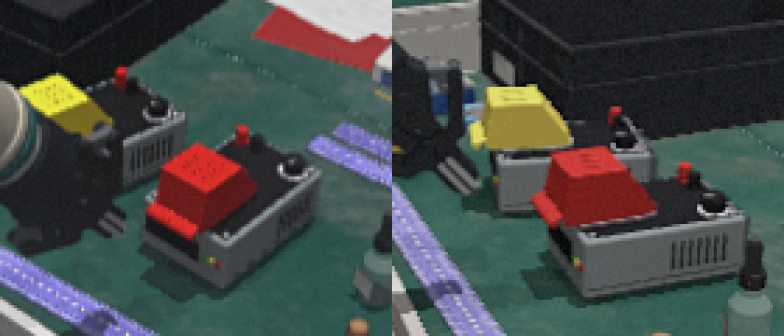

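```bash
python3 t.py 456,-350,34,40,-12 
```

```text
t 8.0 p [ 416.2 -340.1   80.4] q [ 1.57  0.99 -1.03  2.47  2.62  0.62 -1.77] F [ 0.2  0.6 -0.8] w 0.1 toolz [ 0.625 -0.125 -0.771] y [ 0.754 -0.16   0.637]
456,-350,34,40,-12 T [-0.006  0.007  0.206] W [-0.005 -0.005  0.   ]
```

Call:
jog_arm([
  {"tx": -0.002,"ty": 0.002,"tz": 0.07,"wx": -0.005,"wy": -0.005,"wz": 0,"claw": 1},
  {"tx": -0.004,"ty": 0.004,"tz": 0.14,"wx": -0.005,"wy": -0.005,"wz": 0,"claw": 1},
  {"tx": -0.006,"ty": 0.007,"tz": 0.206,"wx": -0.005,"wy": -0.005,"wz": 0,"claw": 1},
  {"tx": -0.006,"ty": 0.007,"tz": 0.206,"wx": -0.005,"wy": -0.005,"wz": 0,"claw": 1},
  {"tx": -0.006,"ty": 0.007,"tz": 0.206,"wx": -0.005,"wy": -0.005,"wz": 0,"claw": 1},
])

```text
clock: 8.5
eef_pos: [454.9, -350.5, 35.1]
tool_rot: [2.443, 0.003, 1.362]
force: [-0.0, 0.1, 0.2]
width: -0.1
gripper_force: 0.0
```

```bash
python3 t.py 458,-350,60,40,-12 462,-350,75,40,-12; python3 c.py 3
```

```text
t 8.5 p [ 454.9 -350.5   35.1] q [ 1.49  1.11 -0.99  2.4   2.66  0.71 -1.76] F [-0.   0.1  0.2] w -0.1 toolz [ 0.629 -0.135 -0.766] y [ 0.749 -0.157  0.643]
458,-350,60,40,-12 T [ 0.004  0.061 -0.057] W [0.    0.001 0.002]
462,-350,75,40,-12 T [ 0.006  0.103 -0.087] W [0.    0.001 0.002]
scene -56 24 [[-12.0, -12.4], [12.2, 11.6]]
scene -48 19 [[-11.6, -13.1], [-4.3, 12.9]]
scene -40 24 [[-11.8, -13.3], [-0.6, 13.1]]
scene -32 21 [[-12.1, -12.3], [-3.1, 11.3]]
scene -24 6 [[-11.1, -10.6], [-4.5, 5.7]]
side -56 39 [[-13.1, -12.6], [2.8, 14.0]]
side -48 40 [[-14.0, -13.0], [3.2, 14.3]]
side -40 41 [[-12.4, -12.8], [3.3, 14.3]]
side -32 31 [[-12.9, -12.0], [-2.4, 13.4]]
side -24 8 [[-13.2, -4.9], [-2.2, 7.4]]
```

View pics/v3.png

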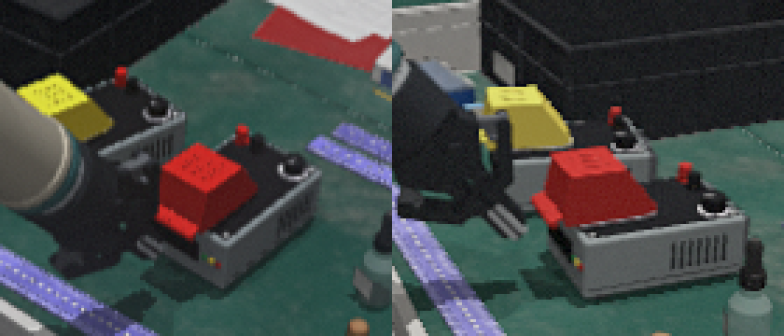

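```bash
cat > pr.py <<'E'
from h import *
s=ctrl.read_state(); R0=rot(s['tool_rot']); t=np.array(s['eef_pos'])
pts={'tcp':t,'tcp-30':t-30*R0[:,2],'lip':np.array([457,-349,68.]),'lipR':np.array([456,-375,68.]),'frontR':np.array([478,-400,60.])}
for c,(r0,c0,o) in {'scene':(140,230,0),'side':(140,220,392)}.items():
    p=ctrl.get_image(c); Rc=rot(p['orientation']); K=np.array([[p['fx'],0,p['cx']],[0,p['fy'],p['cy']],[0,0,1]])
    for k,v in pts.items():
        uv=cv2.projectPoints((Rc.T@(v-np.array(p['position']))).reshape(1,1,3),np.zeros(3),np.zeros(3),K,np.array(p['distortion'],float))[0].ravel()
        print(c,k,np.round([(uv[0]-c0)*2.8+o,(uv[1]-r0)*2.8]))
E
python3 pr.py
```

```text
scene tcp [164. 255.]
scene tcp-30 [148. 244.]
scene lip [166. 225.]
scene lipR [188. 238.]
scene frontR [226. 245.]
side tcp [534. 248.]
side tcp-30 [511. 225.]
side lip [536. 212.]
side lipR [546. 226.]
side frontR [582. 243.]
```

```bash
python3 t.py 460,-350,28,40,-12 460,-350,45,40,-12 460,-350,60,40,-12 
```

```text
t 8.7 p [ 453.8 -351.4   35.4] q [ 1.49  1.11 -0.99  2.4   2.66  0.71 -1.75] F [-0.3  0.3  0.5] w 0.0 toolz [ 0.629 -0.136 -0.765] y [ 0.749 -0.159  0.644]
460,-350,28,40,-12 T [ 0.009 -0.001  0.031] W [0.001 0.002 0.   ]
460,-350,45,40,-12 T [ 0.009  0.036 -0.012] W [0.001 0.002 0.   ]
460,-350,60,40,-12 T [ 0.009  0.068 -0.05 ] W [0.001 0.002 0.   ]
```

Call:
jog_arm([
  {"tx": 0.005,"ty": 0,"tz": 0.031,"wx": 0,"wy": 0,"wz": 0,"claw": 1},
  {"tx": 0.005,"ty": 0,"tz": 0.031,"wx": 0,"wy": 0,"wz": 0,"claw": 1},
  {"tx": 0.005,"ty": 0.018,"tz": 0.01,"wx": 0,"wy": 0,"wz": 0,"claw": 1},
  {"tx": 0.005,"ty": 0.036,"tz": -0.012,"wx": 0,"wy": 0,"wz": 0,"claw": 1},
  {"tx": 0.005,"ty": 0.052,"tz": -0.031,"wx": 0,"wy": 0,"wz": 0,"claw": 1},
  {"tx": 0.005,"ty": 0.068,"tz": -0.05,"wx": 0,"wy": 0,"wz": 0,"claw": 1},
  {"tx": 0.005,"ty": 0.068,"tz": -0.05,"wx": 0,"wy": 0,"wz": 0,"claw": 1},
])

```text
clock: 9.4
eef_pos: [460.5, -351.6, 60.7]
tool_rot: [2.441, 0.003, 1.36]
force: [-0.3, -0.2, -0.6]
width: -0.1
gripper_force: 0.0
```

```bash
python3 t.py 466,-350,76,40,-12 468,-350,84,40,-12; python3 c.py 4;python3 pr.py|grep tcp
```

```text
t 9.4 p [ 460.5 -351.6   60.7] q [ 1.49  1.05 -1.01  2.39  2.61  0.66 -1.76] F [-0.3 -0.2 -0.6] w -0.1 toolz [ 0.63  -0.137 -0.764] y [ 0.748 -0.158  0.645]
466,-350,76,40,-12 T [ 0.009  0.046 -0.028] W [0.002 0.002 0.   ]
468,-350,84,40,-12 T [ 0.01   0.068 -0.044] W [0.002 0.002 0.   ]
scene -56 20 [[-11.6, -4.4], [10.1, 5.9]]
scene -48 21 [[-10.7, -12.8], [-4.3, 12.6]]
scene -40 26 [[-11.0, -12.5], [0.9, 13.2]]
scene -32 18 [[-11.0, -11.7], [-4.4, 10.7]]
scene -24 8 [[-10.0, -7.5], [-2.9, 11.2]]
side -56 39 [[-13.0, -12.9], [3.3, 13.8]]
side -48 41 [[-13.1, -12.9], [0.7, 14.1]]
side -40 39 [[-12.9, -13.0], [0.5, 14.3]]
side -32 36 [[-11.8, -12.2], [-0.4, 13.3]]
side -24 10 [[-13.0, -5.1], [2.2, 6.9]]
scene tcp [170. 231.]
scene tcp-30 [154. 220.]
side tcp [541. 222.]
side tcp-30 [518. 199.]
```

View pics/v4.png

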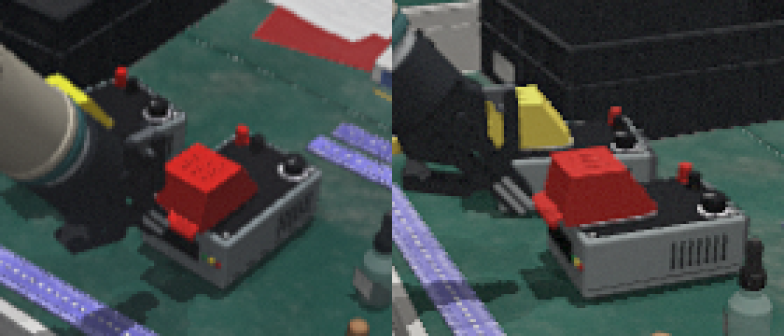

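```bash
cat > tip.py <<'E'
from h import *
for n,pos,e in (('2',[416.2,-340.1,80.4],[2.453,-.005,1.369]),('3',[454.4,-351,35.2],[2.443,.003,1.362]),('4',[460.5,-351.6,60.7],[2.441,.003,1.36])):
    R0=rot(e)
    for c in ('scene','side'):
        w=np.load(f'pics/{c}{n}.npz')['w'].reshape(-1,3); ok=~np.isnan(w[:,0]); w=w[ok]; t=(w-np.array(pos))@R0
        m=(abs(t[:,0])<16)&(abs(t[:,1])<18)&(t[:,2]>-40)&(t[:,2]<12)
        h=[]
        for z in range(-40,12,4):
            k=t[m&(t[:,2]>z)&(t[:,2]<=z+4)]
            h.append((z+2,len(k))+(tuple(np.round([k[:,0].mean(),k[:,1].min(),k[:,1].max()]).astype(int)) if len(k) else ()))
        print(n,c,*[(int(a) for a in ()) and 0 or tuple(map(int,a)) for a in h],'nan',int((~ok).sum()))
E
python3 tip.py
```

```text
2 scene (-38, 13, -7, -14, 11) (-34, 13, -7, -11, 11) (-30, 7, -9, -6, 7) (-26, 9, -6, -13, 9) (-22, 2, -9, -7, -2) (-18, 0) (-14, 0) (-10, 0) (-6, 0) (-2, 0) (2, 0) (6, 0) (10, 0) nan 5387
2 side (-38, 17, -8, -12, 14) (-34, 19, -8, -12, 14) (-30, 17, -9, -9, 12) (-26, 7, -10, -4, 7) (-22, 4, -5, -6, 7) (-18, 0) (-14, 0) (-10, 0) (-6, 0) (-2, 0) (2, 0) (6, 0) (10, 0) nan 17439
3 scene (-38, 10, -8, -13, 14) (-34, 11, -7, -12, 9) (-30, 9, -7, -12, 12) (-26, 6, -8, -11, 8) (-22, 1, -9, 6, 6) (-18, 0) (-14, 0) (-10, 0) (-6, 0) (-2, 0) (2, 0) (6, 0) (10, 1, 14, 17, 17) nan 6036
3 side (-38, 20, -7, -13, 14) (-34, 17, -9, -12, 15) (-30, 15, -8, -11, 13) (-26, 7, -10, -5, 8) (-22, 2, -4, 3, 7) (-18, 0) (-14, 0) (-10, 0) (-6, 0) (-2, 0) (2, 0) (6, 0) (10, 0) nan 17386
4 scene (-38, 11, -9, -14, 11) (-34, 8, -7, -12, 12) (-30, 10, -9, -9, 8) (-26, 6, -6, -8, 11) (-22, 2, -9, -3, 6) (-18, 0) (-14, 0) (-10, 14, 0, 3, 17) (-6, 31, -2, 3, 18) (-2, 10, -7, 4, 18) (2, 0) (6, 0) (10, 0) nan 6075
4 side (-38, 16, -8, -13, 14) (-34, 21, -8, -13, 14) (-30, 15, -8, -11, 13) (-26, 8, -11, -5, 7) (-22, 2, -2, 4, 7) (-18, 0) (-14, 1, 16, 3, 3) (-10, 29, 2, 1, 17) (-6, 14, -5, 2, 17) (-2, 0) (2, 0) (6, 0) (10, 0) nan 17404
```

```bash
cat > d.py <<'E'
from h import *
p=ctrl.get_image('side'); b=cv2.cvtColor(p['img'],4)[175:245,235:325]
d=p['depth'][175:245,235:325]; dd=np.clip((d-850)/200*255,0,255).astype(np.uint8); dd[d<=0]=0
q=ctrl.get_image('wrist')
cv2.imwrite('pics/d5.png',np.hstack([cv2.resize(b,None,fx=4.4,fy=4.4,interpolation=3),cv2.resize(cv2.cvtColor(q['img'],4),(396,308))]))
print(q['hand_eye'])
E
python3 d.py
```

```text
[[ 5.92404252e-04 -9.56396873e-01 -2.92069634e-01  7.51985330e+01]
 [ 9.99999560e-01  7.78867209e-04 -5.22143192e-04 -4.91449470e-01]
 [ 7.26859577e-04 -2.92069197e-01  9.56396913e-01 -1.63124086e+02]
 [ 0.00000000e+00  0.00000000e+00  0.00000000e+00  1.00000000e+00]]
```

View pics/d5.png

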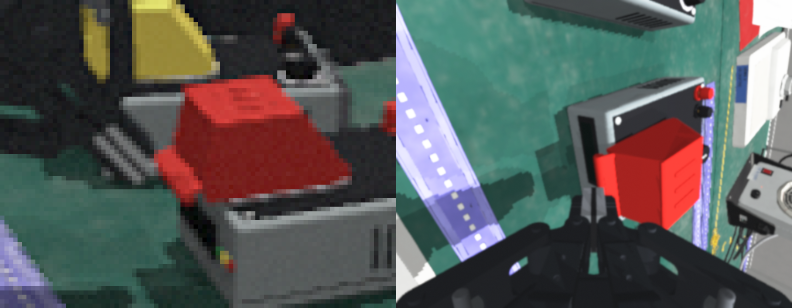

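Call:
jog_arm([
  {"tx": 0,"ty": -0.01,"tz": -0.05,"wx": 0,"wy": 0,"wz": 0,"claw": 1},
  {"tx": 0,"ty": -0.069,"tz": -0.05,"wx": 0,"wy": 0,"wz": 0,"claw": 1},
  {"tx": 0.003,"ty": -0.069,"tz": -0.05,"wx": 0,"wy": 0,"wz": 0,"claw": 1},
  {"tx": 0.005,"ty": -0.069,"tz": 0.03,"wx": 0,"wy": 0,"wz": 0,"claw": 1},
  {"tx": 0.005,"ty": -0.069,"tz": 0.119,"wx": 0,"wy": 0,"wz": 0,"claw": 1},
  {"tx": 0.005,"ty": -0.069,"tz": 0.119,"wx": 0,"wy": 0,"wz": 0,"claw": 1},
  {"tx": 0.005,"ty": -0.069,"tz": 0.119,"wx": 0,"wy": 0,"wz": 0,"claw": 1},
])

```text
clock: 10.4
eef_pos: [467.5, -350.4, 18.8]
tool_rot: [2.443, -0.0, 1.36]
force: [-0.1, 0.4, 0.7]
width: 0.4
gripper_force: 0.0
```

```bash
python3 t.py 468,-352,40,40,-12 469,-352,55,40,-12 472,-352,68,40,-12; python3 c.py 5|tail -1;python3 pr.py|grep tcp
```

```text
t 10.4 p [ 467.5 -350.4   18.8] q [ 1.46  1.16 -0.98  2.38  2.66  0.73 -1.75] F [-0.1  0.4  0.7] w 0.4 toolz [ 0.629 -0.134 -0.765] y [ 0.748 -0.16   0.643]
468,-352,40,40,-12 T [-0.005  0.047 -0.052] W [ 0.001  0.    -0.001]
469,-352,55,40,-12 T [-0.004  0.082 -0.089] W [ 0.001  0.    -0.001]
472,-352,68,40,-12 T [-0.002  0.118 -0.115] W [ 0.001  0.    -0.001]
side -24 4 [[-11.5, -4.6], [-10.1, 0.1]]
scene tcp [172. 261.]
scene tcp-30 [156. 250.]
side tcp [548. 261.]
side tcp-30 [526. 240.]
```

View pics/v5.png

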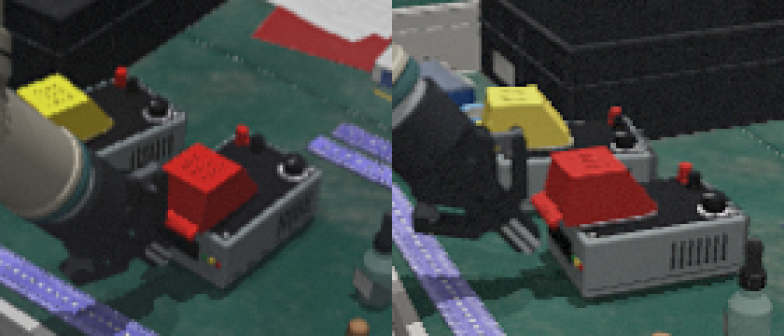

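Call:
jog_arm([
  {"tx": -0.002,"ty": 0.02,"tz": -0.026,"wx": 0,"wy": 0,"wz": 0,"claw": 1},
  {"tx": -0.002,"ty": 0.047,"tz": -0.052,"wx": 0,"wy": 0,"wz": 0,"claw": 1},
  {"tx": -0.002,"ty": 0.065,"tz": -0.07,"wx": 0,"wy": 0,"wz": 0,"claw": 1},
  {"tx": -0.002,"ty": 0.082,"tz": -0.089,"wx": 0,"wy": 0,"wz": 0,"claw": 1},
  {"tx": -0.002,"ty": 0.082,"tz": -0.089,"wx": 0,"wy": 0,"wz": 0,"claw": 1},
  {"tx": -0.002,"ty": 0.082,"tz": -0.089,"wx": 0,"wy": 0,"wz": 0,"claw": 1},
])

```text
clock: 11.2
eef_pos: [468.9, -352.0, 55.1]
tool_rot: [2.442, 0.001, 1.36]
force: [-2.3, 1.1, 0.1]
width: 0.3
gripper_force: 1.0
```

```bash
python3 t.py 476,-352,70,40,-12 484,-352,78,40,-12; python3 c.py 6|tail -1;python3 pr.py|grep tcp
```

```text
t 11.2 p [ 468.9 -352.    55.1] q [ 1.47  1.06 -1.    2.37  2.6   0.66 -1.76] F [-2.3  1.1  0.1] w 0.3 toolz [ 0.629 -0.136 -0.765] y [ 0.749 -0.16   0.644]
476,-352,70,40,-12 T [ 0.005  0.05  -0.023] W [ 0.001  0.001 -0.   ]
484,-352,78,40,-12 T [ 0.01   0.087 -0.027] W [ 0.001  0.001 -0.   ]
side -24 4 [[-11.8, -5.1], [-8.8, 1.9]]
scene tcp [176. 231.]
scene tcp-30 [160. 220.]
side tcp [550. 226.]
side tcp-30 [528. 203.]
```

View pics/v6.png

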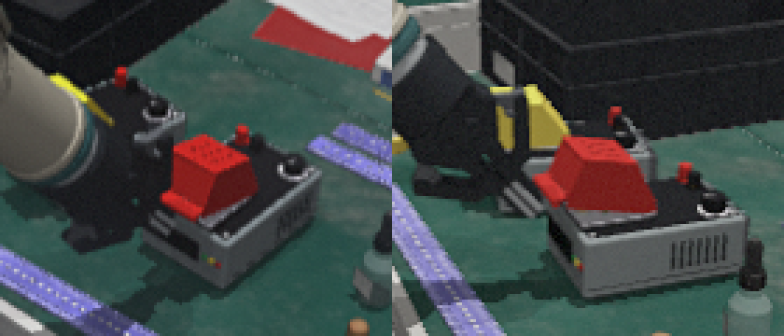

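```bash
python3 t.py 474,-352,68,40,-12 482,-352.5,73,40,-12 501,-353,73,40,-12 
```

```text
t 11.4 p [ 468.8 -352.    54.3] q [ 1.47  1.06 -1.    2.37  2.6   0.66 -1.76] F [-2.5  0.3 -0.3] w -0.2 toolz [ 0.629 -0.135 -0.766] y [ 0.749 -0.161  0.643]
474,-352,68,40,-12 T [ 0.004  0.043 -0.024] W [ 0.     0.001 -0.001]
482,-352.5,73,40,-12 T [ 0.007  0.073 -0.02 ] W [ 0.     0.001 -0.001]
501,-353,73,40,-12 T [0.019 0.121 0.02 ] W [ 0.     0.001 -0.001]
```

Call:
jog_arm([
  {"tx": 0.002,"ty": 0.022,"tz": -0.012,"wx": 0,"wy": 0,"wz": 0,"claw": 1},
  {"tx": 0.004,"ty": 0.043,"tz": -0.024,"wx": 0,"wy": 0,"wz": 0,"claw": 1},
  {"tx": 0.006,"ty": 0.058,"tz": -0.022,"wx": 0,"wy": 0,"wz": 0,"claw": 1},
  {"tx": 0.007,"ty": 0.073,"tz": -0.02,"wx": 0,"wy": 0,"wz": 0,"claw": 1},
  {"tx": 0.007,"ty": 0.073,"tz": -0.02,"wx": 0,"wy": 0,"wz": 0,"claw": 1},
  {"tx": 0.007,"ty": 0.073,"tz": -0.02,"wx": 0,"wy": 0,"wz": 0,"claw": 1},
])

```text
clock: 12.0
eef_pos: [476.5, -352.1, 71.1]
tool_rot: [2.451, -0.0, 1.356]
force: [-22.8, 1.5, 8.6]
width: 0.0
gripper_force: 9.4
```

```bash
python3 t.py 490,-352.7,73,40,-12 496,-353,73,40,-12 501,-353,73,40,-12; python3 c.py 7|tail -1;python3 pr.py|grep tcp
```

```text
t 12.0 p [ 476.5 -352.1   71.1] q [ 1.45  1.01 -1.01  2.36  2.55  0.62 -1.76] F [-22.8   1.5   8.6] w 0.0 toolz [ 0.622 -0.136 -0.771] y [ 0.753 -0.164  0.637]
490,-352.7,73,40,-12 T [0.007 0.038 0.023] W [-0.005  0.002 -0.003]
496,-353,73,40,-12 T [0.011 0.054 0.036] W [-0.005  0.002 -0.003]
501,-353,73,40,-12 T [0.014 0.066 0.046] W [-0.005  0.002 -0.003]
side -32 9 [[-11.2, -12.5], [-4.3, -3.1]]
scene tcp [182. 213.]
scene tcp-30 [167. 201.]
side tcp [559. 207.]
side tcp-30 [537. 184.]
```

View pics/v7.png

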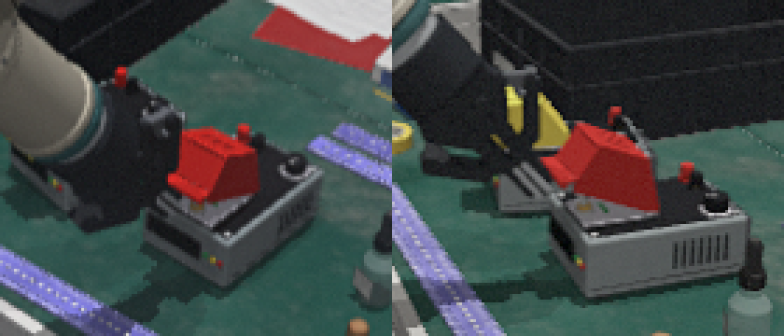

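Call:
jog_arm([
  {"tx": -0.003,"ty": -0.03,"tz": 0,"wx": 0,"wy": 0,"wz": 0,"claw": 1},
  {"tx": -0.007,"ty": -0.073,"tz": 0.02,"wx": 0,"wy": 0,"wz": 0,"claw": 1},
  {"tx": -0.006,"ty": -0.115,"tz": 0.065,"wx": 0,"wy": 0,"wz": 0,"claw": 1},
  {"tx": -0.005,"ty": -0.155,"tz": 0.105,"wx": 0,"wy": 0,"wz": 0,"claw": 1},
  {"tx": -0.005,"ty": -0.157,"tz": 0.105,"wx": 0,"wy": 0,"wz": 0,"claw": 1},
  {"tx": -0.005,"ty": -0.157,"tz": -0.04,"wx": 0,"wy": 0,"wz": 0,"claw": 1},
  {"tx": -0.005,"ty": -0.157,"tz": -0.04,"wx": 0,"wy": 0,"wz": 0,"claw": 1},
  {"tx": -0.005,"ty": -0.157,"tz": -0.04,"wx": 0,"wy": 0,"wz": 0,"claw": 1},
])

```text
clock: 13.0
eef_pos: [439.5, -346.0, 53.8]
tool_rot: [2.44, 0.003, 1.359]
force: [0.3, -0.1, 0.6]
width: 0.1
gripper_force: 0.0
```

```bash
cat > sup.py <<'E'
from h import *
# supply pose before / now from both cameras
for c in ('scene','side'):
    p=ctrl.get_image(c); w1=cloud(p); np.savez('pics/now'+c,w=w1)
    for lab,w in (('old',np.load(f'pics/{c}.npz')['w']),('now',w1)):
        q=w.reshape(-1,3); q=q[~np.isnan(q[:,0])]
        s=q[(q[:,2]>15)&(q[:,2]<50)&(q[:,1]<-390)&(q[:,1]>-415)&(q[:,0]>495)&(q[:,0]<620)]; a=np.polyfit(s[:,0]-555,s[:,1],1)
        f=q[(q[:,2]>15)&(q[:,2]<50)&(abs(q[:,0]-480)<12)&(q[:,1]>-392)&(q[:,1]<-365)]
        g=q[(q[:,2]>106)&(q[:,2]<118)&(q[:,0]>465)&(q[:,0]<540)&(q[:,1]<-310)&(q[:,1]>-400)]
        print(c,lab,'side',np.round(a,3),'front',np.round(np.median(f[:,0]),1),'roof',np.round([g[:,0].min(),g[:,0].max(),g[:,1].min(),g[:,1].max(),np.median(g[:,2])],1),len(g))
E
python3 t.py; python3 sup.py
```

```text
t 13.0 p [ 439.5 -346.    53.8] q [ 1.52  1.07 -1.01  2.44  2.64  0.7  -1.76] F [ 0.3 -0.1  0.6] w 0.1 toolz [ 0.63  -0.138 -0.764] y [ 0.747 -0.159  0.645]
scene old side [-4.00000e-02 -4.02618e+02] front 479.7 roof [ 474.   528.1 -378.3 -323.2  109.6] 291
scene now side [-3.80000e-02 -4.02662e+02] front 481.8 roof [ 475.8  529.9 -379.  -323.4  109.8] 290
side old side [-3.40000e-02 -4.02814e+02] front 479.1 roof [ 475.1  526.2 -380.4 -324.3  111.7] 248
side now side [-3.40000e-02 -4.03027e+02] front 480.7 roof [ 476.3  529.2 -379.8 -323.3  111.7] 254
```

Call:
jog_arm([
  {"tx": 0,"ty": 0,"tz": -0.03,"wx": 0,"wy": 0,"wz": -0.3,"claw": 1},
  {"tx": 0,"ty": 0,"tz": -0.03,"wx": 0,"wy": 0,"wz": -0.6,"claw": 1},
  {"tx": 0,"ty": 0,"tz": -0.03,"wx": 0,"wy": 0,"wz": -1,"claw": 1},
  {"tx": 0,"ty": 0,"tz": -0.03,"wx": 0,"wy": 0,"wz": -1,"claw": 1},
  {"tx": 0,"ty": 0,"tz": -0.03,"wx": 0,"wy": 0,"wz": -1,"claw": 1},
  {"tx": 0,"ty": 0,"tz": -0.03,"wx": 0,"wy": 0,"wz": -1,"claw": 1},
  {"tx": 0,"ty": 0,"tz": -0.03,"wx": 0,"wy": 0,"wz": -1,"claw": 1},
  {"tx": 0,"ty": 0,"tz": -0.03,"wx": 0,"wy": 0,"wz": -1,"claw": 1},
  {"tx": 0,"ty": 0,"tz": -0.03,"wx": 0,"wy": 0,"wz": -1,"claw": 1},
  {"tx": 0,"ty": 0,"tz": -0.03,"wx": 0,"wy": 0,"wz": -1,"claw": 1},
  {"tx": 0,"ty": 0,"tz": -0.03,"wx": 0,"wy": 0,"wz": -1,"claw": 1},
  {"tx": 0,"ty": 0,"tz": -0.03,"wx": 0,"wy": 0,"wz": -1,"claw": 1},
])

```text
clock: 14.3
eef_pos: [434.3, -343.8, 59.2]
tool_rot: [-3.139, 0.7, 2.933]
force: [0.1, 0.5, 0.6]
width: 0.2
gripper_force: 0.0
```

```bash
sed -i "s/\[:,1\],3))$/[:,1],3),'x',np.round(R0[:,0],3))/; s/@Rv$/@Rv@R.from_euler('z',-90,degrees=True).as_matrix()/" t.py; cat t.py|head -8|tail -5; python3 t.py 431,-344,61,40,-12 428,-342,67,40,-12 466.5,-351,23,40,-12; python3 c.py 8|grep side; python3 pr.py|grep tcp
```

```text
b=np.radians(base); Rv=np.column_stack([[-np.sin(b),np.cos(b),0],[np.cos(b),np.sin(b),0],[0,0,-1]])
    p=np.radians(ps); return R.from_rotvec(np.array([np.sin(p),-np.cos(p),0])*np.radians(tilt)).as_matrix()@Rv@R.from_euler('z',-90,degrees=True).as_matrix()
s=ctrl.read_state(); R0=rot(s['tool_rot']); p0=np.array(s['eef_pos'])
print('t',round(s['clock'],2),'p',np.round(p0,1),'q',np.round(s['qpos'],2),'F',np.round(s['force'],1),'w',round(s['width'],1),'toolz',np.round(R0[:,2],3),'y',np.round(R0[:,1],3),'x',np.round(R0[:,0],3))
for a in sys.argv[1:]:
t 14.3 p [ 434.3 -343.8   59.2] q [ 1.29  0.88 -0.59  2.45  3.2   0.63 -0.83] F [0.1 0.5 0.6] w 0.2 toolz [ 0.63  -0.136 -0.765] y [ 0.208  0.978 -0.002] x [-0.748  0.158 -0.644]
431,-344,61,40,-12 T [ 0.004 -0.003 -0.011] W [-0.001  0.001  0.   ]
428,-342,67,40,-12 T [-0.     0.002 -0.034] W [-0.001  0.001  0.   ]
466.5,-351,23,40,-12 T [-0.006 -0.001  0.163] W [-0.001  0.001  0.   ]
side -56 28 [[-11.7, -15.3], [5.6, 0.9]]
side -48 31 [[-11.6, -15.3], [6.5, 2.5]]
side -40 32 [[-12.0, -15.7], [8.7, -0.1]]
side -32 27 [[-11.9, -14.9], [8.9, 2.0]]
side -24 13 [[-9.5, -7.9], [8.7, -3.8]]
scene tcp [144. 242.]
scene tcp-30 [128. 231.]
side tcp [509. 223.]
side tcp-30 [486. 201.]
```

View pics/v8.png

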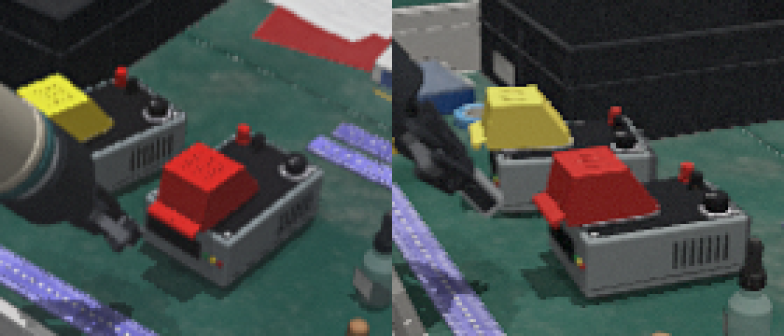

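Call:
jog_arm([
  {"tx": -0.002,"ty": 0,"tz": 0.08,"wx": 0,"wy": 0,"wz": 0,"claw": 1},
  {"tx": -0.004,"ty": 0,"tz": 0.163,"wx": 0,"wy": 0,"wz": 0,"claw": 1},
  {"tx": -0.006,"ty": 0,"tz": 0.163,"wx": 0,"wy": 0,"wz": 0,"claw": 1},
  {"tx": -0.006,"ty": 0,"tz": 0.163,"wx": 0,"wy": 0,"wz": 0,"claw": 1},
])

```text
clock: 14.9
eef_pos: [465.2, -350.0, 22.8]
tool_rot: [3.141, 0.699, 2.93]
force: [-0.8, 0.5, -0.1]
width: -0.3
gripper_force: 0.0
```

```bash
python3 t.py 467,-351,40,40,-12 468,-351,56,40,-12
```

```text
t 14.9 p [ 465.2 -350.    22.8] q [ 1.22  0.97 -0.56  2.39  3.17  0.66 -0.81] F [-0.8  0.5 -0.1] w -0.3 toolz [ 0.629 -0.134 -0.766] y [0.21  0.978 0.001] x [-0.749  0.161 -0.643]
467,-351,40,40,-12 T [-0.042 -0.002 -0.04 ] W [-0.     0.    -0.001]
468,-351,56,40,-12 T [-0.079 -0.001 -0.078] W [-0.     0.    -0.001]
```

Call:
jog_arm([
  {"tx": -0.021,"ty": 0,"tz": -0.02,"wx": 0,"wy": 0,"wz": 0,"claw": 1},
  {"tx": -0.042,"ty": 0,"tz": -0.04,"wx": 0,"wy": 0,"wz": 0,"claw": 1},
  {"tx": -0.06,"ty": 0,"tz": -0.059,"wx": 0,"wy": 0,"wz": 0,"claw": 1},
  {"tx": -0.079,"ty": 0,"tz": -0.078,"wx": 0,"wy": 0,"wz": 0,"claw": 1},
  {"tx": -0.079,"ty": 0,"tz": -0.078,"wx": 0,"wy": 0,"wz": 0,"claw": 1},
  {"tx": -0.079,"ty": 0,"tz": -0.078,"wx": 0,"wy": 0,"wz": 0,"claw": 1},
])

```text
clock: 15.5
eef_pos: [468.5, -351.8, 56.7]
tool_rot: [-3.139, 0.7, 2.931]
force: [0.0, 0.3, -1.0]
width: -0.0
gripper_force: 0.2
```

```bash
cat > g.py <<'E'
from h import *
# guard angle: fit rotation of the roof plane (normal) from red pixels; red points in hinge frame
s=ctrl.read_state(); R0=rot(s['tool_rot']); tcp=np.array(s['eef_pos'])
hs=np.array([552.5,-353,68.]); ps=-.04; ex=np.array([np.cos(ps),np.sin(ps),0])
for c in ('scene','side'):
    p=ctrl.get_image(c); w=cloud(p); hsv=cv2.cvtColor(p['img'],cv2.COLOR_RGB2HSV)
    m=((hsv[...,0]<8)|(hsv[...,0]>172))&(hsv[...,1]>150)&(hsv[...,2]>60)&~np.isnan(w[...,0])
    q=w[m]; d=q-hs; a=d@ex; l=d@np.array([-ex[1],ex[0],0]); z=d[:,2]; k=(abs(l)<32)&(a<8)&(a>-110)&(z>-12)&(z<110)
    a,l,z=a[k],l[k],z[k]; r=np.hypot(a,z); th=np.degrees(np.arctan2(z,-a)); o=r>84
    print(c,k.sum(),'r max',np.round(np.percentile(r,99),1),'lip th (r>84,min/median)',np.round([np.percentile(th[o],10),np.median(th[o])],1),o.sum(),'max z',round(np.percentile(z,98)+68,1),'min th',round(np.percentile(th[r>50],3),1))
    # lip pts in tool frame
    t=(w[m][k][o]-tcp)@R0; print('  lip in tool x,z',np.round(np.median(t,0),1))
E
python3 t.py 472,-351,68,40,-12 478,-351.5,75,40,-12; python3 g.py
```

```text
t 15.5 p [ 468.5 -351.8   56.7] q [ 1.23  0.88 -0.59  2.38  3.15  0.58 -0.84] F [ 0.   0.3 -1. ] w -0.0 toolz [ 0.629 -0.137 -0.765] y [ 0.21   0.978 -0.002] x [-0.748  0.16  -0.644]
472,-351,68,40,-12 T [-0.033  0.005 -0.022] W [-0.002  0.001 -0.   ]
478,-351.5,75,40,-12 T [-0.063  0.008 -0.027] W [-0.002  0.001 -0.   ]
scene 755 r max 93.2 lip th (r>84,min/median) [11.2 13.9] 111 max z 123.1 min th 11.3
  lip in tool x,z [-20.   -1.2 -26.9]
side 820 r max 93.2 lip th (r>84,min/median) [13.  15.4] 99 max z 124.2 min th 12.3
  lip in tool x,z [-22.9  -2.8 -29. ]
```

Call:
jog_arm([
  {"tx": -0.016,"ty": 0.002,"tz": -0.011,"wx": 0,"wy": 0,"wz": 0,"claw": 1},
  {"tx": -0.033,"ty": 0.004,"tz": -0.022,"wx": 0,"wy": 0,"wz": 0,"claw": 1},
  {"tx": -0.048,"ty": 0.005,"tz": -0.025,"wx": 0,"wy": 0,"wz": 0,"claw": 1},
  {"tx": -0.05,"ty": 0.005,"tz": -0.025,"wx": 0,"wy": 0,"wz": 0,"claw": 1},
])

```text
clock: 16.0
eef_pos: [476.1, -351.4, 72.4]
tool_rot: [-3.14, 0.701, 2.932]
force: [-1.0, 0.0, -0.3]
width: 0.5
gripper_force: 0.1
```

```bash
python3 t.py 480,-351.5,75,40,-12 487,-351.5,75,40,-12; python3 g.py
```

```text
t 16.0 p [ 476.1 -351.4   72.4] q [ 1.23  0.84 -0.6   2.37  3.14  0.54 -0.85] F [-1.   0.  -0.3] w 0.5 toolz [ 0.63  -0.136 -0.764] y [ 0.209  0.978 -0.002] x [-0.748  0.159 -0.645]
480,-351.5,75,40,-12 T [-0.015  0.002  0.002] W [-0.001  0.002  0.   ]
487,-351.5,75,40,-12 T [-0.033  0.007  0.016] W [-0.001  0.002  0.   ]
scene 691 r max 93.0 lip th (r>84,min/median) [23.4 26.4] 117 max z 135.2 min th 23.4
  lip in tool x,z [-21.1  -1.  -29.8]
side 785 r max 94.3 lip th (r>84,min/median) [24.9 28.6] 112 max z 136.4 min th 24.0
  lip in tool x,z [-26.   -0.6 -31.4]
```

Call:
jog_arm([
  {"tx": -0.015,"ty": 0.002,"tz": 0.002,"wx": 0,"wy": 0,"wz": 0,"claw": 1},
  {"tx": -0.025,"ty": 0.004,"tz": 0.009,"wx": 0,"wy": 0,"wz": 0,"claw": 1},
  {"tx": -0.033,"ty": 0.006,"tz": 0.016,"wx": 0,"wy": 0,"wz": 0,"claw": 1},
  {"tx": -0.033,"ty": 0.006,"tz": 0.016,"wx": 0,"wy": 0,"wz": 0,"claw": 1},
])

```text
clock: 16.5
eef_pos: [486.8, -351.7, 74.4]
tool_rot: [-3.14, 0.7, 2.931]
force: [-0.3, 0.1, -0.3]
width: -0.2
gripper_force: 0.1
```

```bash
python3 t.py 492,-352,75,40,-12 497,-352,75,40,-12; python3 g.py
```

```text
t 16.5 p [ 486.8 -351.7   74.4] q [ 1.21  0.84 -0.6   2.35  3.12  0.52 -0.86] F [-0.3  0.1 -0.3] w -0.2 toolz [ 0.63  -0.136 -0.765] y [ 0.209  0.978 -0.001] x [-0.748  0.16  -0.644]
492,-352,75,40,-12 T [-0.014  0.003  0.009] W [-0.001  0.001 -0.   ]
497,-352,75,40,-12 T [-0.027  0.006  0.02 ] W [-0.001  0.001 -0.   ]
scene 647 r max 94.8 lip th (r>84,min/median) [29.7 32.8] 98 max z 140.3 min th 29.8
  lip in tool x,z [-20.2  -3.1 -37.7]
side 759 r max 94.6 lip th (r>84,min/median) [31.4 35. ] 110 max z 141.4 min th 30.5
  lip in tool x,z [-26.3  -1.4 -38.5]
```

Call:
jog_arm([
  {"tx": -0.007,"ty": 0.002,"tz": 0.005,"wx": 0,"wy": 0,"wz": 0,"claw": 1},
  {"tx": -0.014,"ty": 0.003,"tz": 0.009,"wx": 0,"wy": 0,"wz": 0,"claw": 1},
  {"tx": -0.021,"ty": 0.005,"tz": 0.015,"wx": 0,"wy": 0,"wz": 0,"claw": 1},
  {"tx": -0.021,"ty": 0.005,"tz": 0.015,"wx": 0,"wy": 0,"wz": 0,"claw": 1},
])

```text
clock: 17.0
eef_pos: [494.4, -351.9, 75.0]
tool_rot: [-3.14, 0.7, 2.931]
force: [-0.5, 0.4, -0.6]
width: -0.1
gripper_force: 0.1
```

```bash
python3 t.py 499,-352,75,40,-12 502,-352,75,40,-12; python3 g.py; cat > lv.py <<'E'
from h import *
# points of the lever zone (under the raised guard)
hs=np.array([552.5,-353,68.]); ex=np.array([np.cos(-.04),np.sin(-.04),0]); ey=np.array([-ex[1],ex[0],0])
for c in ('scene','side'):
    p=ctrl.get_image(c); w=cloud(p); d=w-hs; a=d@ex; l=d@ey; z=d[...,2]
    m=(abs(l)<12)&(a>-80)&(a<-30)&(z>4)&(z<40)&(np.degrees(np.arctan2(z,-a))<90)
    for zz in range(4,40,6):
        k=m&(z>zz)&(z<=zz+6)
        if k.sum()>1: print(c,zz+3,k.sum(),'a',np.round(np.percentile(a[k],[5,50,95]),1),'l',np.round(np.median(l[k]),1),'rgb',np.median(p['img'][k],0).astype(int))
    for t in ('red_lever','red_tip'):
        for r in ctrl.trace(p,t)[:1]:
            q=r['pixels']; print(c,t,round(r['score'],2),np.round(r['extent']),q.sum(),'a',np.round(np.nanmedian(a[q]),1),'z',np.round(np.nanmedian(z[q]),1))
E
python3 lv.py
```

```text
t 17.0 p [ 494.4 -351.9   75. ] q [ 1.19  0.84 -0.6   2.34  3.11  0.52 -0.86] F [-0.5  0.4 -0.6] w -0.1 toolz [ 0.63  -0.136 -0.765] y [ 0.21   0.978 -0.001] x [-0.748  0.16  -0.644]
499,-352,75,40,-12 T [-0.011  0.003  0.01 ] W [-0.001  0.001 -0.   ]
502,-352,75,40,-12 T [-0.019  0.005  0.016] W [-0.001  0.001 -0.   ]
scene 610 r max 94.3 lip th (r>84,min/median) [34.2 37.3] 96 max z 143.4 min th 34.3
  lip in tool x,z [-21.1  -5.8 -42.9]
side 740 r max 94.6 lip th (r>84,min/median) [35.3 47.6] 117 max z 144.8 min th 34.5
  lip in tool x,z [-39.4  -3.9 -42.5]
scene 7 2 a [-60.2 -58.7 -57.3] l -1.6 rgb [78 79 81]
scene 13 5 a [-61.6 -60.6 -59.4] l -1.8 rgb [79 80 83]
scene 19 5 a [-75.2 -59.5 -57. ] l -3.1 rgb [77 78 80]
scene 25 4 a [-75.8 -62.3 -56.7] l -4.8 rgb [79 77 79]
scene 31 6 a [-73.  -65.1 -60.8] l -4.8 rgb [76 70 71]
scene red_tip 0.5 [309. 197.  36.  28.] 682 a -44.0 z 54.4
side 7 9 a [-59.8 -57.4 -53.9] l -3.3 rgb [104 102 100]
side 13 7 a [-61.5 -58.1 -55.5] l -4.4 rgb [96 95 94]
side 19 9 a [-73.  -60.9 -56.1] l -4.1 rgb [105 104 102]
side 25 15 a [-78.3 -65.1 -58. ] l -4.8 rgb [105 105 104]
side 31 18 a [-77.7 -65.4 -59.8] l -5.7 rgb [93 92 93]
side 37 11 a [-79.1 -74.3 -69.5] l -6.6 rgb [65 66 68]
side red_lever 0.71 [295. 198.  41.  32.] 746 a -37.3 z 53.2
side red_tip 0.43 [275. 193.  55.  44.] 551 a -60.5 z -15.4
```

Call:
jog_arm([
  {"tx": -0.006,"ty": 0.002,"tz": 0.005,"wx": 0,"wy": 0,"wz": 0,"claw": 1},
  {"tx": -0.013,"ty": 0.003,"tz": 0.012,"wx": 0,"wy": 0,"wz": 0,"claw": 1},
  {"tx": -0.013,"ty": 0.003,"tz": 0.012,"wx": 0,"wy": 0,"wz": 0,"claw": 1},
])

```text
clock: 17.7
eef_pos: [500.0, -352.1, 74.8]
tool_rot: [-3.14, 0.7, 2.931]
force: [-0.9, -0.4, -0.3]
width: 0.2
gripper_force: 0.0
```

```bash
python3 t.py 504,-352,75,40,-12 508,-352,75,40,-12; python3 lv.py|grep -v red_
```

```text
t 17.7 p [ 500.  -352.1   74.8] q [ 1.18  0.84 -0.6   2.33  3.1   0.51 -0.86] F [-0.9 -0.4 -0.3] w 0.2 toolz [ 0.63  -0.136 -0.765] y [ 0.209  0.978 -0.001] x [-0.748  0.16  -0.644]
504,-352,75,40,-12 T [-0.01   0.003  0.008] W [-0.001  0.001 -0.   ]
508,-352,75,40,-12 T [-0.02   0.006  0.016] W [-0.001  0.001 -0.   ]
scene 7 7 a [-58.  -55.5 -53.6] l -2.0 rgb [81 82 85]
scene 13 5 a [-59.8 -57.5 -51.9] l -2.5 rgb [83 82 85]
scene 19 5 a [-72.2 -57.  -55.2] l -3.6 rgb [83 84 85]
scene 25 6 a [-79.6 -57.3 -55. ] l -4.8 rgb [83 85 87]
scene 31 8 a [-75.2 -66.8 -53.3] l -6.9 rgb [49 50 51]
scene 37 3 a [-74.8 -73.7 -71.4] l -10.8 rgb [27 30 28]
side 7 9 a [-58.5 -55.2 -50.8] l -2.7 rgb [101  99  99]
side 13 6 a [-57.2 -55.5 -52.2] l -2.5 rgb [103 103 102]
side 19 9 a [-74.6 -57.1 -53.3] l -4.1 rgb [107 109 107]
side 25 17 a [-77.6 -59.5 -52.1] l -3.6 rgb [97 98 96]
side 31 22 a [-77.3 -59.9 -51.9] l -7.1 rgb [95 94 94]
side 37 15 a [-78.4 -70.9 -63.8] l -7.5 rgb [32 34 33]
```

Call:
jog_arm([
  {"tx": -0.006,"ty": 0.002,"tz": 0.005,"wx": 0,"wy": 0,"wz": 0,"claw": 1},
  {"tx": -0.011,"ty": 0.003,"tz": 0.01,"wx": 0,"wy": 0,"wz": 0,"claw": 1},
  {"tx": -0.011,"ty": 0.003,"tz": 0.01,"wx": 0,"wy": 0,"wz": 0,"claw": 1},
])

```text
clock: 18.3
eef_pos: [504.3, -352.2, 74.5]
tool_rot: [-3.14, 0.7, 2.931]
force: [-0.5, 0.2, 0.4]
width: -0.3
gripper_force: 0.0
```

```bash
python3 t.py 508,-352,75,40,-12 511,-352,75,40,-12; python3 lv.py|grep -v red_
```

```text
t 18.3 p [ 504.3 -352.2   74.5] q [ 1.17  0.84 -0.6   2.32  3.1   0.51 -0.86] F [-0.5  0.2  0.4] w -0.3 toolz [ 0.63  -0.136 -0.765] y [ 0.21   0.978 -0.001] x [-0.748  0.16  -0.644]
508,-352,75,40,-12 T [-0.01   0.003  0.006] W [-0.001  0.001 -0.   ]
511,-352,75,40,-12 T [-0.018  0.005  0.013] W [-0.001  0.001 -0.   ]
scene 7 4 a [-59.7 -55.  -54.9] l -0.1 rgb [87 89 91]
scene 13 7 a [-55.  -52.9 -52.3] l -2.9 rgb [88 88 90]
scene 19 7 a [-64.8 -51.3 -46.5] l -3.5 rgb [77 79 81]
scene 25 8 a [-72.9 -50.9 -45.5] l -3.6 rgb [81 83 84]
scene 31 8 a [-74.6 -65.1 -49.7] l -6.6 rgb [46 41 40]
scene 37 3 a [-72.9 -72.1 -68.1] l -11.4 rgb [30 31 33]
side 7 9 a [-58.6 -54.9 -50.7] l -3.0 rgb [103 101  97]
side 13 8 a [-55.6 -52.4 -47.9] l -4.4 rgb [108 108 106]
side 19 12 a [-72.2 -53.5 -48. ] l -3.1 rgb [101 103 102]
side 25 22 a [-77.5 -56.2 -45.5] l -3.8 rgb [ 98  99 100]
side 31 23 a [-77.4 -62.9 -48.9] l -7.2 rgb [78 79 81]
side 37 19 a [-77.9 -67.9 -58.6] l -7.0 rgb [42 41 41]
```

```bash
python3 t.py 478,-351,73,40,-12 468.5,-351.5,56,40,-12 465.5,-350.5,22,40,-12 428,-342,67,40,-12
```

```text
t 18.6 p [ 503.7 -352.1   74.3] q [ 1.17  0.84 -0.6   2.32  3.1   0.51 -0.86] F [-0.7 -0.1  0.1] w 0.1 toolz [ 0.629 -0.136 -0.765] y [ 0.21   0.978 -0.001] x [-0.749  0.16  -0.643]
478,-351,73,40,-12 T [ 0.068 -0.014 -0.051] W [-0.001  0.001 -0.001]
468.5,-351.5,56,40,-12 T [ 0.128 -0.023 -0.027] W [-0.001  0.001 -0.001]
465.5,-350.5,22,40,-12 T [ 0.208 -0.021  0.053] W [-0.001  0.001 -0.001]
428,-342,67,40,-12 T [ 0.21  -0.02  -0.145] W [-0.001  0.001 -0.001]
```

Call:
jog_arm([
  {"tx": 0.034,"ty": -0.007,"tz": -0.025,"wx": 0,"wy": 0,"wz": 0,"claw": 1},
  {"tx": 0.068,"ty": -0.014,"tz": -0.051,"wx": 0,"wy": 0,"wz": 0,"claw": 1},
  {"tx": 0.098,"ty": -0.018,"tz": -0.039,"wx": 0,"wy": 0,"wz": 0,"claw": 1},
  {"tx": 0.128,"ty": -0.023,"tz": -0.027,"wx": 0,"wy": 0,"wz": 0,"claw": 1},
  {"tx": 0.155,"ty": -0.022,"tz": 0,"wx": 0,"wy": 0,"wz": 0,"claw": 1},
  {"tx": 0.182,"ty": -0.021,"tz": 0.027,"wx": 0,"wy": 0,"wz": 0,"claw": 1},
  {"tx": 0.208,"ty": -0.021,"tz": 0.053,"wx": 0,"wy": 0,"wz": 0,"claw": 1},
  {"tx": 0.208,"ty": -0.021,"tz": 0.053,"wx": 0,"wy": 0,"wz": 0,"claw": 1},
  {"tx": 0.209,"ty": -0.02,"tz": -0.04,"wx": 0,"wy": 0,"wz": 0,"claw": 1},
  {"tx": 0.21,"ty": -0.02,"tz": -0.145,"wx": 0,"wy": 0,"wz": 0,"claw": 1},
  {"tx": 0.21,"ty": -0.02,"tz": -0.145,"wx": 0,"wy": 0,"wz": 0,"claw": 1},
  {"tx": 0.21,"ty": -0.02,"tz": -0.145,"wx": 0,"wy": 0,"wz": 0,"claw": 1},
])

```text
clock: 19.8
eef_pos: [428.5, -342.6, 67.6]
tool_rot: [-3.139, 0.7, 2.932]
force: [1.3, -0.5, 0.6]
width: 0.3
gripper_force: 0.0
```

```bash
python3 t.py 415,-340,120,40,-12; python3 g.py; python3 sup.py
```

```text
t 19.8 p [ 428.5 -342.6   67.6] q [ 1.31  0.86 -0.6   2.46  3.2   0.61 -0.83] F [ 1.3 -0.5  0.6] w 0.3 toolz [ 0.63  -0.137 -0.765] y [ 0.21   0.978 -0.002] x [-0.748  0.159 -0.644]
415,-340,120,40,-12 T [-0.078 -0.001 -0.163] W [-0.002  0.001 -0.   ]
scene 805 r max 93.1 lip th (r>84,min/median) [0.2 2.9] 106 max z 111.9 min th 0.2
  lip in tool x,z [-30.5   0.6  19.3]
side 835 r max 92.7 lip th (r>84,min/median) [2.2 4.6] 88 max z 113.0 min th 1.3
  lip in tool x,z [-34.7  -4.3  17.6]
scene old side [-4.00000e-02 -4.02618e+02] front 479.7 roof [ 474.   528.1 -378.3 -323.2  109.6] 291
scene now side [-3.80000e-02 -4.02482e+02] front 481.4 roof [ 476.5  530.5 -378.4 -323.4  109.7] 289
side old side [-3.40000e-02 -4.02814e+02] front 479.1 roof [ 475.1  526.2 -380.4 -324.3  111.7] 248
side now side [-3.6000e-02 -4.0304e+02] front 480.9 roof [ 476.4  528.3 -381.6 -321.7  111.8] 259
```

```bash
cat > lamp.py <<'E'
from h import *
for c,(r0,c0) in {'scene':(140,230),'side':(140,220)}.items():
    p=ctrl.get_image(c); a=cv2.imread(f'pics/{c}.png')[...,::-1].astype(int); b=p['img'].astype(int); w=cloud(p)
    m=(abs(w[...,0]-480)<10)&(w[...,1]<-305)&(w[...,1]>-400)&(w[...,2]>5)&(w[...,2]<58)
    d=np.abs(a-b).sum(2)*m; i=np.argsort(d.ravel())[::-1][:6]
    for k in i:
        v,u=divmod(int(k),512); print(c,(u,v),np.round(w[v,u]),a[v,u],b[v,u])
E
python3 lamp.py
```

```text
scene (306, 232) [ 481. -386.   35.] [107 102  62] [153 136  51]
scene (309, 225) [ 485. -390.   58.] [103 109 113] [127 135 140]
scene (308, 226) [ 483. -389.   55.] [120 128 132] [ 97 102 106]
scene (310, 227) [ 481. -396.   57.] [126 134 139] [102 109 113]
scene (309, 227) [ 482. -393.   55.] [107 115 117] [84 89 91]
scene (305, 232) [ 479. -384.   36.] [158 138  51] [126 111  39]
side (285, 233) [ 481. -376.   31.] [133 123  56] [60 66 43]
side (285, 232) [ 480. -380.   36.] [117 120  59] [39 84 46]
side (284, 229) [ 482. -368.   38.] [51 53 53] [10 14 11]
side (287, 232) [ 481. -389.   40.] [61 66 70] [126 116  72]
side (287, 233) [ 480. -390.   38.] [89 89 66] [152 135  62]
side (276, 223) [ 482. -313.   27.] [18 15 18] [48 59 55]
```

Call:
jog_arm([
  {"tx": -0.04,"ty": 0,"tz": -0.163,"wx": 0,"wy": 0,"wz": 0,"claw": 1},
  {"tx": -0.04,"ty": 0,"tz": -0.163,"wx": 0,"wy": 0,"wz": 0,"claw": 1},
  {"tx": -0.04,"ty": 0,"tz": -0.163,"wx": 0,"wy": 0,"wz": 0,"claw": 1},
])

```text
clock: 20.4
eef_pos: [409.0, -342.7, 114.2]
tool_rot: [-3.141, 0.696, 2.933]
force: [-0.0, -0.4, -0.6]
width: -0.4
gripper_force: 0.0
```

```bash
python3 -c "
from cell import ctrl
print(ctrl.finish_job())"
```

```text
the job is handed in; nothing more can be done
None
```

I pushed the red supply's lever past the middle to on with the finger under the red guard, and the guard is shut over it again. The supply shifted about 2 mm when my first try jammed at 23 N. No lamp change confirmed it is on: "on" rests on camera depth readings before the guard closed. The yellow supply was not touched, and the job is handed in.

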